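Put the balance weights back in their blocks

ROBOT

A 7-joint arm with a two-finger parallel gripper is mounted at the origin on the work surface. World frame = base frame: x ahead of the robot, y to its left, z up, the work surface at z = 0. Lengths are in m, angles in rad, forces in N, time in s.
With the tool pointing down it reaches from about 0.35 to 0.9 m from the base axis. Payload 8.1 kg.
Tool frame: the origin (TCP) lies midway between the tips of the shut fingers; the grasp point (between the pads) lies 19 mm behind it; z points along the fingers, y is the line along which they close (so a half turn about z gives the same grasp; the last joint's range is limited). The gripper opens to 92 mm and grips with 3 to 60 N. Pads are 19 mm wide; open, the fingers measure 130 mm over their backs; the gripper's body (75 mm by 190 mm) begins 47 mm behind the grasp point.
Start: joints at [-1.233, 0.434, 0.025, 1.573, -0.012, 1.134, -0.075], TCP at [0.267, 0.565, 0.227] pointing down, gripper open.
Joint ranges: [-2.62, 2.62], [-0.44, 2.09], [-1.27, 1.32], [0.08, 2.57], [-1.32, 4.46], [0.12, 2], [-2.74, 2.74]. Speed limits (rad/s): [2.22, 2.22, 3.01, 3.01, 3.14, 3.14, 3.14].

INTERFACE

Orientations are given as a rotation vector (axis times angle).
In Python, from cell import arm gives the robot as it stands.
- The arm moves only by the tool move_arm, never from a script. Its argument "motion" is a list of rows, each an object of numbers: "tx", "ty", "tz": the shift along the tool's x, y, z normalised to -1 to 1, where 1 is 1000 mm; "twist": the turn about the tool's z normalised to -1 to 1, where 1 is pi/2 rad. In form: [{"tx": .., "ty": .., "tz": .., "twist": ..}, ...]. A call has 1 to 12 rows; each row shifts and turns the commanded pose from where the row before left it, along the tool's axes as they then stand; what a row does not reach is not made up. A row lasts 1/10 s, in which the tool goes at most 50 mm and 8.59 degrees, less where a joint would pass 70% of its speed; a pose out of reach is approached as far as the arm can. A call with a number of a shift or a turn outside -1 to 1 is refused whole. A call with a gripper value outside its range is refused whole. "gripper" is the gripper's target within -1 to 1 (shut at 1, half-way at 0, fully open at -1), set as the call begins (left out, the last holds). The fingers move at their own pace and stop on an object; "squeeze" is the grip in N (left out, the last holds). Time passes only in rows, so rows that do not move let the fingers close. It gives the time, the measured TCP pose, the force, the opening and the grip force at its end, in the units of the state.
- arm.observe(): the state, without advancing time (a new reading comes with each control period).
- arm.get_image(name): name is "scene" or "side" or "wrist"; returns the picture (384x512x3 uint8, red, green, blue); there is no depth.
- arm.calibration(name): a dict with "K" (3x3 intrinsics, pixels), "k1" (the pictures are not rectified: a ray, as slopes to the right and down, at radius r is drawn at 1 + k1 r^2 times it, then the intrinsics apply), "T" (4x4, takes a point from camera to world coordinates). Camera axes: x right, y down, z forward; pixel columns grow to the right and rows downward; lengths in m; the calibration is good to about 2 mm. A picture is of the moment at which its call begins: read the wrist's pose just before it. calibration takes no time and is no camera call; for the wrist camera it gives the pose at the moment of the call.
- arm.sign_off(): hands the job in; it is judged then, once.
Trained networks look in the newest picture that a camera, given by its name, has taken for a name from the list of things; names that differ only in an ending like _2 or _b are one class to them, and where a whole thing is asked for, a point or a joint stands for the part that bears it (a point fixed in the world has none). Each returns a list of dicts, best first, with "conf" (0 to 1); they miss things now and then, are a little off and sometimes report something else, mostly with a low value. They report only what shows in the picture. A call takes as long as a camera call. They do not tell look-alikes from the thing itself.
- arm.look_for(camera, query): "point" ([column, row] as shares, 0 to 1, of the picture: columns of its width, rows of its height, amid what is visible of it).
- arm.regions_of(camera, query): "region" (384x512 bool, what is visible of it) and "point" ([column, row] as shares, 0 to 1, of the picture: columns of its width, rows of its height, amid what is visible of it).
- arm.place_of(camera, query): "point" ([column, row] as shares, 0 to 1, of the picture: columns of its width, rows of its height: a listed point, or the origin of a listed thing).
The state is a dict: "clock": time; "joints": joint angles; "dq": joint speeds; "joint_efforts": joint torques, N m; "position": TCP position; "ee_rot": TCP orientation; "force": force on the tool from outside, world axes, zero at the start; "ft_torque": the same for the moment, N m; "width": opening from 0.0 (shut) to 1.0 (fully open); "gripper_force": force on a finger pad.
Only numpy, scipy, OpenCV 4.12 (cv2) and the standard library are available. Lean on these libraries where they do the work, as an engineer would, in place of code of your own. Each camera call takes 0.05 s, during which the arm holds its last target. There are 200 camera calls.

TASK

The balance check is finished: put the four knobbed steel weights back in the carrying tray, each standing upright, seated in the bore of its own wooden block: the largest weight in the widest bore, and so on down to the smallest in the narrowest. Set each one down gently, never let it drop or topple, and leave the two plain steel cylinders without a knob, which are samples, standing where they are.

Things in the scene. Friction and masses are not known exactly. Their poses are not given: they have to be found in the camera images.
- w500_center (a point): centre (half-way up, on the axis) of the largest (500 g) steel balance weight: an upright round body 38 mm in diameter and 48 mm high with a narrow neck (16 mm) and a round knob (26 mm across, 12 mm high) on top, 65 mm high in all; z up its axis. Loose; it starts upright on the bench (z = 0), 500 g
- block500: fixed beech block for the largest (500 g) weight, 68 x 68 x 30 mm: bore in the middle of its top 50 mm wide, 10 mm deep, flat floor, 4 mm bevel round the mouth (58 mm across). Origin: centre of the underside, z up; bore floor 20 mm, top 30 mm above it; x, y along its sides. One of four, 86 mm apart, 2 x 2, in a low wooden tray (186 mm square, rim 22 mm above the bench, block tops 36 mm)
- w200_center (a point): centre (half-way up, on the axis) of the second largest (200 g) steel balance weight: an upright round body 28 mm in diameter and 37 mm high with a narrow neck (10 mm) and a round knob (18 mm across, 8.5 mm high) on top, 49 mm high in all; z up its axis. Loose; it starts upright on the bench (z = 0), 200 g
- block200: fixed beech block for the second largest (200 g) weight, 68 x 68 x 30 mm: bore in the middle of its top 40 mm wide, 10 mm deep, flat floor, 4 mm bevel round the mouth (48 mm across). Origin: centre of the underside, z up; bore floor 20 mm, top 30 mm above it; x, y along its sides. One of four, 86 mm apart, 2 x 2, in a low wooden tray (186 mm square, rim 22 mm above the bench, block tops 36 mm)
- w100_center (a point): centre (half-way up, on the axis) of the third largest (100 g) steel balance weight: an upright round body 22 mm in diameter and 29.5 mm high with a narrow neck (9 mm) and a round knob (14 mm across, 7.5 mm high) on top, 40 mm high in all; z up its axis. Loose; it starts upright on the bench (z = 0), 100 g
- block100: fixed beech block for the third largest (100 g) weight, 68 x 68 x 30 mm: bore in the middle of its top 31 mm wide, 10 mm deep, flat floor, 4 mm bevel round the mouth (39 mm across). Origin: centre of the underside, z up; bore floor 20 mm, top 30 mm above it; x, y along its sides. One of four, 86 mm apart, 2 x 2, in a low wooden tray (186 mm square, rim 22 mm above the bench, block tops 36 mm)
- w20_center (a point): centre (half-way up, on the axis) of the smallest (20 g) steel balance weight: an upright round body 13 mm in diameter and 16.5 mm high with a narrow neck (5.5 mm) and a round knob (8.5 mm across, 5 mm high) on top, 23 mm high in all; z up its axis. Loose; it starts upright on the bench (z = 0), 20 g
- block20: fixed beech block for the smallest (20 g) weight, 68 x 68 x 30 mm: bore in the middle of its top 21 mm wide, 10 mm deep, flat floor, 4 mm bevel round the mouth (29 mm across). Origin: centre of the underside, z up; bore floor 20 mm, top 30 mm above it; x, y along its sides. One of four, 86 mm apart, 2 x 2, in a low wooden tray (186 mm square, rim 22 mm above the bench, block tops 36 mm)
- sample_a_center (a point): centre of a plain steel sample: a smooth upright cylinder without a knob, 28 mm in diameter, 45 mm high, flat on top, 217 g; loose on the bench; z up its axis. Not a weight: it stays where it is
- sample_b_center (a point): centre of a plain steel sample: a smooth upright cylinder without a knob, 22 mm in diameter, 36 mm high, flat on top, 107 g; loose on the bench; z up its axis. Not a weight: it stays where it is
There are look-alikes about, which are no part of the job. What is shaped like the part that bears w200_center but orange or purple is not meant.

How it is judged:
By the outcome, as a careful person would: the job done as asked, in the order asked, and still so for the second after the job is handed in, with the robot touching nothing.
It also fails if it takes over 106 s, if anything falls off the work surface, if the arm or the gripper's body presses on something with over 40 N, if the wrist force passes 120 N, or if a joint passes its speed limit or range.

## Working session

There is one attempt and no reset: what is moved stays moved. The work goes in short steps, Python scripts to look and compute and a tool call to move; the robot and the scene stay as the last step left them, time stands still between calls to the robot, and variables do not carry over. Pictures are saved under pics/ and viewed, at most 14 in all, crops included, and the job is handed in when it is done.

Besides the shell and the picture viewer there is one more tool, called after "Request:" as name(argument=value, ...) on one line, values as JSON. move_arm: Moves the arm, as the interface text tells. Scaled input: -1 to 1 covers 1000 mm each way for a shift and pi/2 rad each way for a turn. Its arguments: {"type":"object","properties":{"motion":{"type":"array","items":{"type":"object","properties":{"tx":{"type":"number"},"ty":{"type":"number"},"tz":{"type":"number"},"twist":{"type":"number"}}}},"gripper":{"type":"number"},"squeeze":{"type":"number"}},"required":["motion"]}

```bash
mkdir -p pics; ls
cat > h.py <<'E'
import numpy as np, cv2
from cell import arm
from scipy.spatial.transform import Rotation as R
N=['w500_center','w200_center','w100_center','w20_center','block500','block200','block100','block20','sample_a_center','sample_b_center']
def px2w(cam,p,z,c=None):
    c=c or arm.calibration(cam); K=np.array(c['K']);T=np.array(c['T']);k=c['k1']
    x=np.linalg.solve(K,[p[0]*512,p[1]*384,1])[:2]; u=x.copy()
    for _ in range(20): u=x/(1+k*(u@u))
    d=T[:3,:3]@[u[0],u[1],1]; o=T[:3,3]
    return o+d*(z-o[2])/d[2]
def w2px(cam,P,c=None):
    c=c or arm.calibration(cam); K=np.array(c['K']);T=np.array(c['T']);k=c['k1']
    q=T[:3,:3].T@(np.array(P)-T[:3,3]); u=q[:2]/q[2]; u=u*(1+k*(u@u))
    return (K@[u[0],u[1],1])[:2]
def snap(cam,f,s=1.5):
    im=arm.get_image(cam); cv2.imwrite('pics/'+f,cv2.resize(im[...,::-1],None,fx=s,fy=s)); return im
E
python3 - <<'E'
from h import *
np.set_printoptions(precision=3,suppress=True)
H=dict(w500_center=.0325,w200_center=.0245,w100_center=.02,w20_center=.0115,block500=.006,block200=.006,block100=.006,block20=.006,sample_a_center=.0225,sample_b_center=.018)
print(arm.observe())
for cam in ['scene','side']:
    snap(cam,cam+'0.png'); print(cam,np.array(arm.calibration(cam)['T'])[:3,3])
    for n in N:
        for r in arm.place_of(cam,n)[:4]:
            p=r['point']; print(n,round(r['conf'],2),np.round([p[0]*512,p[1]*384]),px2w(cam,p,H[n])[:2])
E
```

```text
pics
{'clock': 0.0, 'joints': array([-1.233,  0.435,  0.025,  1.574, -0.012,  1.134, -0.075]), 'dq': array([-0.001, -0.001,  0.   ,  0.001,  0.001, -0.002,  0.002]), 'joint_efforts': array([  0.   , -66.783,   0.986, -31.446,  -0.06 ,   0.043,   0.   ]), 'position': array([0.266, 0.565, 0.226]), 'ee_rot': array([-0.687, -3.065,  0.002]), 'force': array([-0.075, -0.549, -0.359]), 'ft_torque': array([ 0.002,  0.029, -0.003]), 'gripper_force': 0.0, 'width': 0.9976439525651607}
scene [ 1.168 -0.58   1.027]
w500_center 0.58 [168. 224.] [ 0.475 -0.27 ]
w200_center 0.75 [101. 272.] [ 0.48  -0.474]
w200_center 0.75 [148. 273.] [ 0.556 -0.388]
w200_center 0.62 [109. 238.] [ 0.402 -0.406]
w200_center 0.49 [122. 260.] [ 0.483 -0.415]
w100_center 0.62 [349. 155.] [0.617 0.28 ]
w20_center 0.65 [246. 228.] [ 0.607 -0.117]
w20_center 0.38 [305. 128.] [0.444 0.275]
block500 0.81 [246. 228.] [ 0.606 -0.115]
block500 0.67 [228. 204.] [ 0.512 -0.098]
block500 0.56 [255. 191.] [ 0.526 -0.011]
block200 0.81 [246. 228.] [ 0.606 -0.115]
block200 0.67 [228. 204.] [ 0.512 -0.098]
block200 0.56 [255. 191.] [ 
[... 948 characters left out ...]
0.03 ]
block200 0.85 [254. 201.] [ 0.515 -0.023]
block200 0.77 [295. 199.] [ 0.609 -0.096]
block200 0.69 [273. 218.] [ 0.516 -0.106]
block200 0.65 [280. 186.] [ 0.612 -0.03 ]
block100 0.85 [254. 201.] [ 0.515 -0.023]
block100 0.77 [295. 199.] [ 0.609 -0.096]
block100 0.69 [273. 218.] [ 0.516 -0.106]
block100 0.65 [280. 186.] [ 0.612 -0.03 ]
block20 0.85 [254. 201.] [ 0.515 -0.023]
block20 0.77 [295. 199.] [ 0.609 -0.096]
block20 0.69 [273. 218.] [ 0.516 -0.106]
block20 0.65 [280. 186.] [ 0.612 -0.03 ]
sample_a_center 0.64 [274. 216.] [ 0.514 -0.112]
sample_a_center 0.52 [161. 130.] [0.473 0.419]
sample_a_center 0.43 [293. 207.] [ 0.573 -0.124]
sample_b_center 0.53 [344. 230.] [ 0.624 -0.269]
```

View pics/scene0.png

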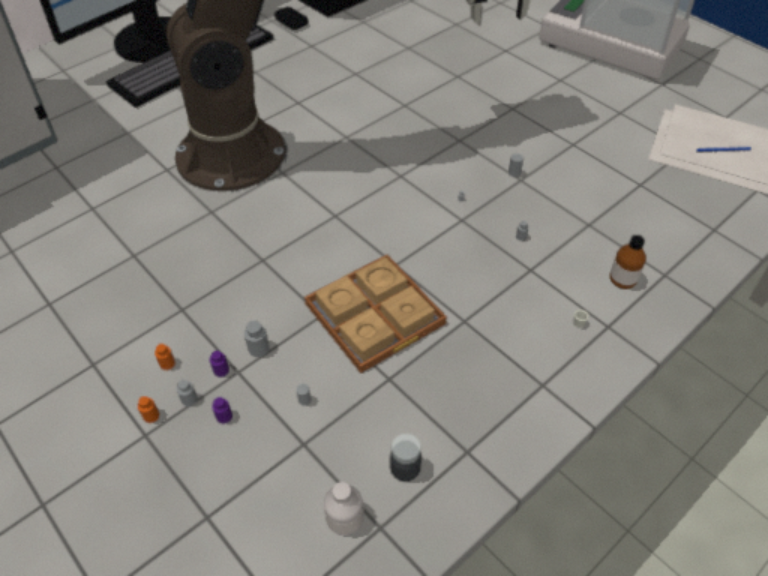

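View pics/side0.png

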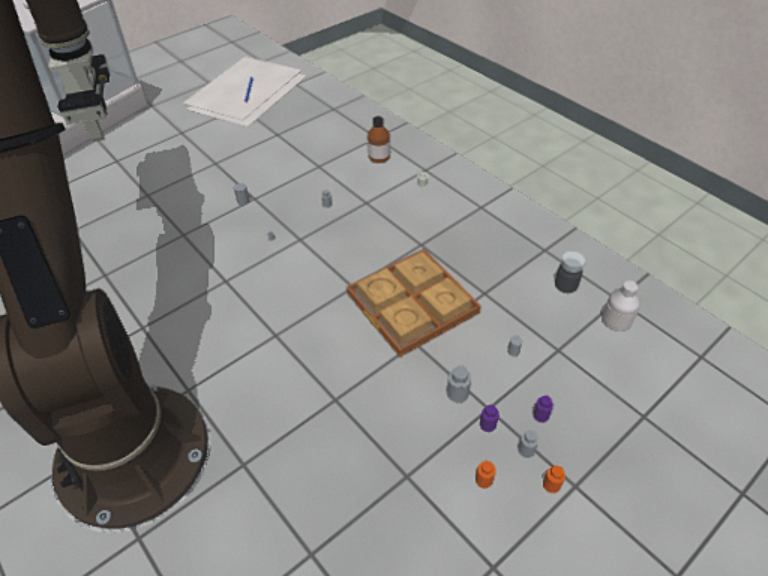

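The scene picture shows these candidates (native pixels):
- **w500:** steel, knobbed, at (171,226).
- **200 g class:** steel at (124,261) is the one wanted. The look-alikes are orange at (110,238) and (99,272), and purple at (146,242) and (148,273).
- **w100:** steel, knobbed, at (348,154).
- **w20:** at (307,131).
- **Samples, no knob:** a at (344,110), b at (202,263).
- **Bores:** widest at (254,184), next at (227,198), then (245,221), narrowest at (272,206).

Next I'll plan the travel and check the choice in a crop.

```bash
cat >> h.py <<'E'
def yawy(s): y=R.from_rotvec(s['ee_rot']).as_matrix()[:,1]; return np.degrees(np.arctan2(y[1],y[0]))
def plan(*wps):
    """wps: (x,y,z,yaw_of_tool_y_deg,rows); prints equal rows per leg in tool axes (rows rounded)"""
    s=arm.observe(); p=np.array(s['position']); a=yawy(s); print('now',np.round(p,4),'yaw',round(a,1))
    for x,y,z,yw,n in wps:
        yw=a if yw is None else yw
        tw=((a-yw+180)%360-180)/n
        for i in range(n):
            d=(np.array([x,y,z])-p)/(n-i); r=np.radians(a)
            Y=np.array([np.cos(r),np.sin(r),0]); X=np.array([-np.sin(r),np.cos(r),0]) 
            row=[round(float(v),4) for v in (d@X,d@Y,-d[2],tw/90)]
            p=p+row[0]*X+row[1]*Y-[0,0,row[2]]; a-=row[3]*90
            print('{"tx":%g,"ty":%g,"tz":%g,"twist":%g}'%tuple(row),end=',')
        print('->',np.round(p,4),round(a,1))
E
python3 - <<'E'
from h import *
s=arm.observe(); print(R.from_rotvec(s['ee_rot']).as_matrix().round(3))
plan((.46,.2,.25,None,9),(.55,-.06,.30,-42,13))
im=cv2.resize(arm.get_image('scene')[190:300,80:230,::-1],None,fx=5,fy=5,interpolation=3); cv2.imwrite('pics/crop.png',im)
E
```

```text
[[-0.904  0.427  0.   ]
 [ 0.427  0.904  0.   ]
 [-0.     0.    -1.   ]]
now [0.2667 0.5652 0.2268] yaw 64.7
{"tx":-0.0367,"ty":-0.0275,"tz":-0.0026,"twist":0},{"tx":-0.0367,"ty":-0.0275,"tz":-0.0026,"twist":0},{"tx":-0.0368,"ty":-0.0275,"tz":-0.0026,"twist":0},{"tx":-0.0367,"ty":-0.0276,"tz":-0.0026,"twist":0},{"tx":-0.0368,"ty":-0.0275,"tz":-0.0026,"twist":0},{"tx":-0.0367,"ty":-0.0276,"tz":-0.0026,"twist":0},{"tx":-0.0368,"ty":-0.0275,"tz":-0.0025,"twist":0},{"tx":-0.0367,"ty":-0.0276,"tz":-0.0026,"twist":0},{"tx":-0.0368,"ty":-0.0275,"tz":-0.0025,"twist":0},-> [0.46 0.2  0.25] 64.7
{"tx":-0.0148,"ty":-0.0151,"tz":-0.0038,"twist":0.0912},{"tx":-0.0168,"ty":-0.0129,"tz":-0.0039,"twist":0.0912},{"tx":-0.0185,"ty":-0.0103,"tz":-0.0038,"twist":0.0912},{"tx":-0.0198,"ty":-0.0076,"tz":-0.0039,"twist":0.0912},{"tx":-0.0206,"ty":-0.0047,"tz":-0.0038,"twist":0.0912},{"tx":-0.0211,"ty":-0.0017,"tz":-0.0039,"twist":0.0912},{"tx":-0.0211,"ty":0.0013,"tz":-0.0038,"twist":0.0912},{"tx":-0.0207,"ty":0.0043,"tz":-0.0039,"twist":0.0912},{"tx":-0.0199,"ty":0.0072,"tz":-0.0038,"twist":0.0912},{"tx":-0.0187,"ty":0.01,"tz":-0.0039,"twist":0.0912},{"tx":-0.017,"ty":0.0126,"tz":-0.0038,"twist":0.0912},{"tx":-0.015,"ty":0.0149,"tz":-0.0039,"twist":0.0912},{"tx":-0.0128,"ty":0.0169,"tz":-0.0038,"twist":0.0912},-> [ 0.55 -0.06  0.3 ] -42.0
```

View pics/crop.png

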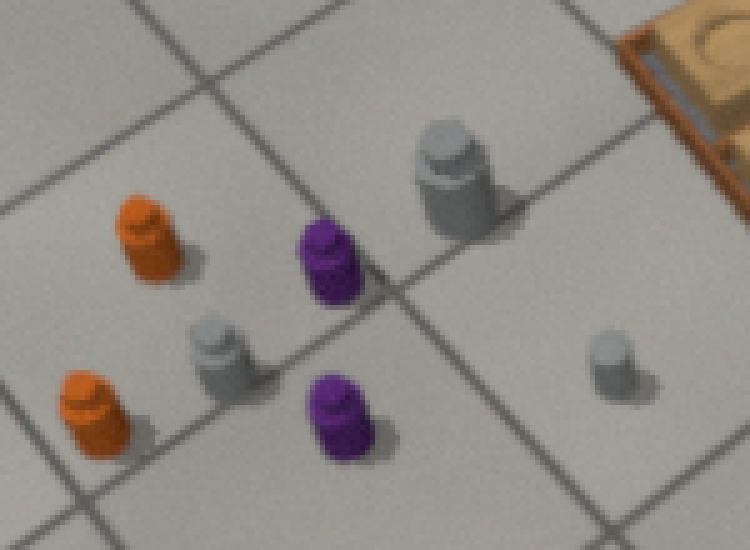

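The crop shows the steel knobbed w500 (large, upper centre) and w200 between the orange and purple copies. The small plain cylinder at right is sample b.

Request:
move_arm(motion=[{"tx": -0.0368, "ty": -0.0275, "tz": -0.0026}, {"tx": -0.0368, "ty": -0.0275, "tz": -0.0026}, {"tx": -0.0368, "ty": -0.0275, "tz": -0.0026}, {"tx": -0.0368, "ty": -0.0275, "tz": -0.0026}, {"tx": -0.0368, "ty": -0.0275, "tz": -0.0026}, {"tx": -0.0368, "ty": -0.0275, "tz": -0.0026}, {"tx": -0.0368, "ty": -0.0275, "tz": -0.0026}, {"tx": -0.0368, "ty": -0.0275, "tz": -0.0026}, {"tx": -0.0368, "ty": -0.0275, "tz": -0.0026}, {"tx": -0.0148, "ty": -0.0151, "tz": -0.004, "twist": 0.0912}, {"tx": -0.0168, "ty": -0.0129, "tz": -0.004, "twist": 0.0912}, {"tx": -0.0185, "ty": -0.0103, "tz": -0.004, "twist": 0.0912}], gripper=-1)

```text
invalid input
```

Request:
move_arm(motion=[{"tx": -0.0198, "ty": -0.0076, "tz": -0.004, "twist": 0.0912}, {"tx": -0.0206, "ty": -0.0047, "tz": -0.004, "twist": 0.0912}, {"tx": -0.0211, "ty": -0.0017, "tz": -0.004, "twist": 0.0912}, {"tx": -0.0211, "ty": 0.0013, "tz": -0.004, "twist": 0.0912}, {"tx": -0.0207, "ty": 0.0043, "tz": -0.004, "twist": 0.0912}, {"tx": -0.0199, "ty": 0.0072, "tz": -0.004, "twist": 0.0912}, {"tx": -0.0187, "ty": 0.01, "tz": -0.004, "twist": 0.0912}, {"tx": -0.017, "ty": 0.0126, "tz": -0.004, "twist": 0.0912}, {"tx": -0.015, "ty": 0.0149, "tz": -0.004, "twist": 0.0912}, {"tx": -0.0128, "ty": 0.0169, "tz": -0.004, "twist": 0.0912}, {"tx": 0}, {"tx": 0}])

```text
invalid input
```

Run:
```python
from h import *
np.set_printoptions(precision=4,suppress=True)
c=arm.calibration('wrist'); im=snap('wrist','wtray.png'); s=arm.observe(); print(s['position'],yawy(s),s['joints'],s['clock'])
print(np.array(c['T']))
for r in arm.place_of('wrist','block500')[:6]:
    p=r['point']; print(round(r['conf'],2),np.round([p[0]*512,p[1]*384]),px2w('wrist',p,.006,c)[:2])
```

```text
[0.2667 0.5653 0.2267] 64.74045584091006 [-1.2326  0.4345  0.025   1.5732 -0.0116  1.134  -0.0751] 1.2
[[ 0.4268  0.8613  0.2757  0.1921]
 [ 0.9044 -0.4069 -0.1288  0.6009]
 [ 0.0012  0.3043 -0.9526  0.3852]
 [ 0.      0.      0.      1.    ]]
```

View pics/wtray.png

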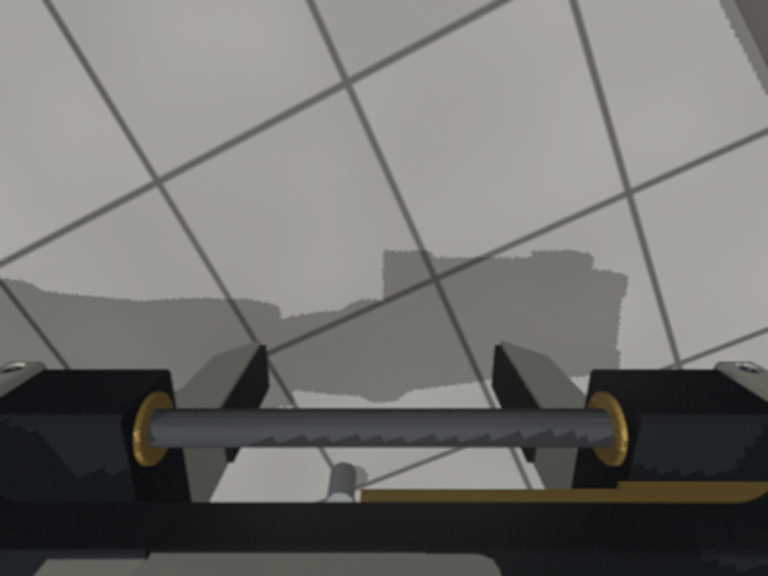

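The wrist picture is still from the start pose: bare bench, fingertips near (265,350) and (497,350). The moves were refused, probably because every row needs all four keys.

Request:
move_arm(motion=[{"tx": -0.0368, "ty": -0.0275, "tz": -0.0026, "twist": 0}, {"tx": -0.0368, "ty": -0.0275, "tz": -0.0026, "twist": 0}, {"tx": -0.0368, "ty": -0.0275, "tz": -0.0026, "twist": 0}, {"tx": -0.0368, "ty": -0.0275, "tz": -0.0026, "twist": 0}, {"tx": -0.0368, "ty": -0.0275, "tz": -0.0026, "twist": 0}, {"tx": -0.0368, "ty": -0.0275, "tz": -0.0026, "twist": 0}, {"tx": -0.0368, "ty": -0.0275, "tz": -0.0026, "twist": 0}, {"tx": -0.0368, "ty": -0.0275, "tz": -0.0026, "twist": 0}, {"tx": -0.0368, "ty": -0.0275, "tz": -0.0026, "twist": 0}, {"tx": -0.0148, "ty": -0.0151, "tz": -0.004, "twist": 0.0912}, {"tx": -0.0168, "ty": -0.0129, "tz": -0.004, "twist": 0.0912}, {"tx": -0.0185, "ty": -0.0103, "tz": -0.004, "twist": 0.0912}], gripper=-1)

```text
clock: 2.45
position: [0.4817, 0.139, 0.2625]
ee_rot: [1.334, 2.844, 0.001]
force: [0.4, -0.1, -0.4]
width: 1.002
gripper_force: 0.0
```

Request:
move_arm(motion=[{"tx": -0.0198, "ty": -0.0076, "tz": -0.004, "twist": 0.0912}, {"tx": -0.0206, "ty": -0.0047, "tz": -0.004, "twist": 0.0912}, {"tx": -0.0211, "ty": -0.0017, "tz": -0.004, "twist": 0.0912}, {"tx": -0.0211, "ty": 0.0013, "tz": -0.004, "twist": 0.0912}, {"tx": -0.0207, "ty": 0.0043, "tz": -0.004, "twist": 0.0912}, {"tx": -0.0199, "ty": 0.0072, "tz": -0.004, "twist": 0.0912}, {"tx": -0.0187, "ty": 0.01, "tz": -0.004, "twist": 0.0912}, {"tx": -0.017, "ty": 0.0126, "tz": -0.004, "twist": 0.0912}, {"tx": -0.015, "ty": 0.0149, "tz": -0.004, "twist": 0.0912}, {"tx": -0.0128, "ty": 0.0169, "tz": -0.004, "twist": 0.0912}])

```text
clock: 3.45
position: [0.5508, -0.0606, 0.3025]
ee_rot: [-2.873, -1.271, -0.001]
force: [0.3, 0.4, -0.0]
width: 1.001
gripper_force: 0.0
```

Run:
```python
from h import *
np.set_printoptions(precision=4,suppress=True)
c=arm.calibration('wrist'); im=snap('wrist','wtray2.png'); s=arm.observe(); print(s['position'],yawy(s),s['joints'],s['clock'])
for r in arm.place_of('wrist','block500')[:6]:
    p=r['point']; print(round(r['conf'],2),np.round([p[0]*512,p[1]*384]),px2w('wrist',p,.006,c)[:2])
```

```text
[ 0.5517 -0.0647  0.3033] -43.016130731778 [-0.473   0.2879  0.6511  1.668  -0.1809  1.2448 -0.5347] 3.5
0.82 [221. 145.] [ 0.5255 -0.0134]
0.75 [246. 190.] [ 0.5048 -0.0933]
0.74 [297. 164.] [ 0.5951 -0.1165]
0.72 [267. 114.] [ 0.6108 -0.0251]
```

View pics/wtray2.png

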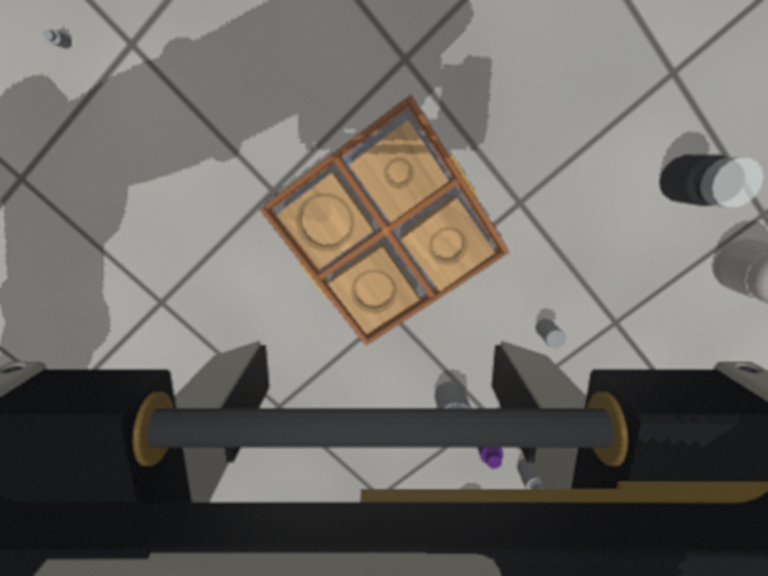

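The picture shows the whole tray. The bores, in picture pixels, are widest at (326,220), second at (373,289), third at (448,243) and narrowest at (399,172). I'll fit a 2 x 2 square with 86 mm spacing to them.

```bash
cat >> h.py <<'E'
def fitsq(q):
    """q: 4 pts (500,200,100,20 blocks); rigid fit to 86 mm square"""
    h=.043; m=np.array([[-h,h],[-h,-h],[h,-h],[h,h]]); q=np.array(q)[:,:2]
    c=q.mean(0); U,S,V=np.linalg.svd(m.T@(q-c)); Rm=(U@V).T; f=m@Rm.T+c
    return f,np.degrees(np.arctan2(Rm[1,0],Rm[0,0])),np.linalg.norm(q-f,axis=1)
E
python3 - <<'E'
from h import *
np.set_printoptions(precision=4,suppress=True)
c=arm.calibration('wrist'); s=arm.observe(); print(s['position'],yawy(s))
f=lambda l,z:[px2w('wrist',(a/768,b/576),z,c)[:2] for a,b in l]
q=f([(326,220),(373,289),(448,243),(399,172)],.036); print('bores',np.array(q),*fitsq(q))
t=np.array(f([(411,97),(507,251),(366,343),(264,208)],.022)); print('tray',t,t.mean(0),[np.linalg.norm(t[i]-t[i-1]) for i in range(4)])
# scene/side bores
for cam,l in (('scene',[(381,276),(341,297),(367,331),(408,309)]),('side',[(380,288),(405,317),(446,297),(419,269)])):
    q=[px2w(cam,(a/768,b/576),.036)[:2] for a,b in l]; print(cam,np.array(q),*fitsq(q))
plan((.46,-.245,.25,-42,6))
E
```

```text
[ 0.5512 -0.0632  0.3028] -42.43201058211452
bores [[ 0.5262 -0.0127]
 [ 0.5119 -0.0965]
 [ 0.6003 -0.1118]
 [ 0.6097 -0.0272]] [[ 0.5262 -0.0129]
 [ 0.5129 -0.0979]
 [ 0.5978 -0.1112]
 [ 0.6112 -0.0262]] -8.915733228902136 [0.0002 0.0017 0.0025 0.0017]
tray [[ 0.6632  0.0151]
 [ 0.6401 -0.1635]
 [ 0.4601 -0.1408]
 [ 0.4858  0.0378]] [ 0.5623 -0.0628] [np.float64(0.1788857321832577), np.float64(0.1800550752631254), np.float64(0.18135663920812548), np.float64(0.18046023895795296)]
scene [[ 0.5245 -0.0141]
 [ 0.5135 -0.1005]
 [ 0.6018 -0.1155]
 [ 0.614  -0.0301]] [[ 0.5276 -0.016 ]
 [ 0.5144 -0.101 ]
 [ 0.5994 -0.1141]
 [ 0.6125 -0.0292]] -8.812708878410316 [0.0036 0.001  0.0028 0.0017]
side [[ 0.5194 -0.0165]
 [ 0.5077 -0.1012]
 [ 0.5978 -0.1157]
 [ 0.609  -0.0285]] [[ 0.5219 -0.0169]
 [ 0.5099 -0.102 ]
 [ 0.5951 -0.114 ]
 [ 0.6071 -0.0289]] -8.00466416542033 [0.0025 0.0023 0.0032 0.002 ]
now [ 0.5512 -0.0632  0.3028] yaw -42.4
{"tx":-0.0326,"ty":0.0092,"tz":0.0088,"twist":-0.0008},{"tx":-0.0326,"ty":0.0092,"tz":0.0088,"twist":-0.0008},{"tx":-0.0327,"ty":0.0091,"tz":0.0088,"twist":-0.0008},{"tx":-0.0327,"ty":0.0091,"tz":0.0088,"twist":-0.0008},{"tx":-0.0327,"ty":0.0091,"tz":0.0088,"twist":-0.0008},{"tx":-0.0326,"ty":0.009,"tz":0.0088,"twist":-0.0008},-> [ 0.46  -0.245  0.25 ] -42.0
```

Request:
move_arm(motion=[{"tx": -0.033, "ty": 0.016, "tz": 0.016, "twist": 0}, {"tx": -0.033, "ty": 0.016, "tz": 0.016, "twist": 0}, {"tx": -0.033, "ty": 0.016, "tz": 0.016, "twist": 0}, {"tx": -0.033, "ty": 0.016, "tz": 0.016, "twist": 0}, {"tx": -0.033, "ty": 0.016, "tz": 0.016, "twist": 0}, {"tx": -0.033, "ty": 0.016, "tz": 0.016, "twist": 0}, {"tx": 0, "ty": 0, "tz": 0, "twist": 0}, {"tx": 0, "ty": 0, "tz": 0, "twist": 0}])

```text
clock: 4.35
position: [0.4892, -0.2713, 0.2058]
ee_rot: [-2.869, -1.278, 0.001]
force: [0.0, 0.2, 0.9]
width: 1.002
gripper_force: 0.0
```

```bash
cat >> h.py <<'E'
def near(cam,name,z,f=None):
    """network point(s) and mask-based top-of-object estimate"""
    c=arm.calibration(cam); im=snap(cam,f) if f else arm.get_image(cam); s=arm.observe(); print('tcp',s['position'].round(4),'yaw',round(yawy(s),1))
    for r in arm.place_of(cam,name)[:4]:
        p=r['point']; x=px2w(cam,p,z,c); j,i=int(p[0]*511),int(p[1]*383)
        print(name,round(r['conf'],2),np.round([p[0]*512,p[1]*384]),x[:2].round(4),'rgb',im[max(i-2,0):i+3,max(j-2,0):j+3].mean((0,1)).round())
E
python3 - <<'E'
from h import *
near('wrist','w500_center',.0325,'w500.png'); near('wrist','w200_center',.0245)
E
```

```text
tcp [ 0.49   -0.2704  0.2061] yaw -41.9
w500_center 0.6 [242. 175.] [ 0.4798 -0.2619] rgb [156. 159. 161.]
tcp [ 0.4906 -0.2698  0.2064] yaw -41.8
w200_center 0.9 [348. 208.] [ 0.5498 -0.3829] rgb [ 90.  55. 115.]
w200_center 0.73 [324. 253.] [ 0.489  -0.4131] rgb [102. 103. 104.]
w200_center 0.69 [281. 220.] [ 0.4766 -0.3391] rgb [67. 46. 84.]
w200_center 0.65 [339. 288.] [ 0.4707 -0.4712] rgb [55. 56. 57.]
```

View pics/w500.png

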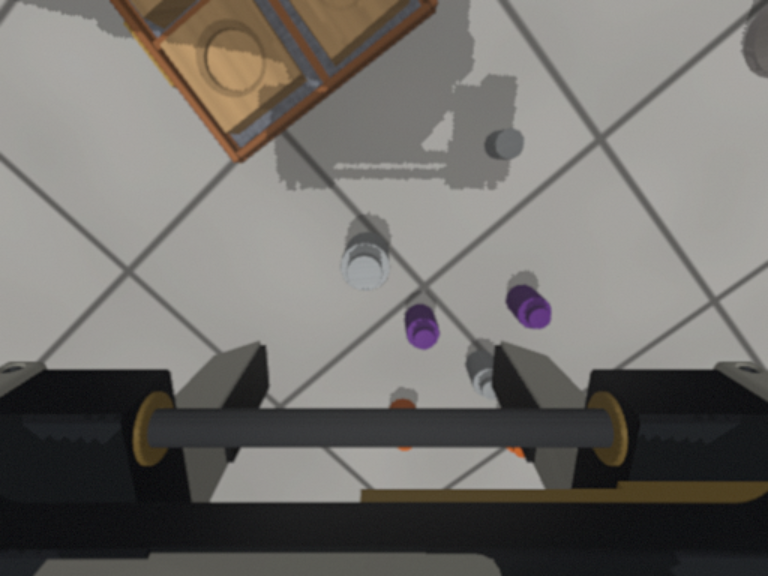

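The picture shows w500's knob top at (364,271) in picture pixels and purple copies at (422,328) and (538,313). Sample b is at (510,143), and w200 is partly hidden at (483,385).

Run:
```python
from h import *
c=arm.calibration('wrist')
print(px2w('wrist',(364/768,271/576),.065,c),px2w('wrist',(365/768,263/576),.048,c), px2w('wrist',(364.5/768,246/576),.0,c))
plan((.477,-.2655,.12,-42,3),(.477,-.2655,.020,-42,5))
```

```text
[ 0.48360283 -0.26048569  0.065     ] [ 0.48487828 -0.25933724  0.048     ] [ 0.48549746 -0.25569675  0.        ]
now [ 0.4906 -0.2698  0.2065] yaw -41.8
{"tx":-0.0019,"ty":-0.0043,"tz":0.0288,"twist":0.0008},{"tx":-0.002,"ty":-0.0044,"tz":0.0288,"twist":0.0008},{"tx":-0.002,"ty":-0.0043,"tz":0.0289,"twist":0.0008},-> [ 0.477  -0.2655  0.12  ] -42.0
{"tx":0,"ty":-0,"tz":0.02,"twist":-0},{"tx":0,"ty":-0,"tz":0.02,"twist":-0},{"tx":0,"ty":-0,"tz":0.02,"twist":-0},{"tx":0,"ty":-0,"tz":0.02,"twist":-0},{"tx":0,"ty":-0,"tz":0.02,"twist":-0},-> [ 0.477  -0.2655  0.02  ] -42.0
```

Run:
```python
from h import *
print('scene knob',px2w('scene',(170.2/512,216.6/384),.063),'side knob',px2w('side',(306/512,248/384),.063))
print('scene base',px2w('scene',(173/512,235.5/384),.0),'side base',px2w('side',(306.5/512,267/384),.0))
print('wrist bore200',px2w('wrist',(235/768,59/576),.036))
for n in ['w500_center','w200_center']:
  for cam in ('scene','side','wrist'):
    arm.get_image(cam)
    for r in arm.regions_of(cam,n)[:5]:
        m=r['region']; ys,xs=np.nonzero(m); print(n,cam,round(r['conf'],2),xs.min(),xs.max(),ys.min(),ys.max(),m.sum())
```

```text
scene knob [ 0.48084539 -0.26063765  0.063     ] side knob [ 0.48194216 -0.26313442  0.063     ]
scene base [ 0.49179164 -0.27034081  0.        ] side base [ 0.47556284 -0.27779294  0.        ]
wrist bore200 [ 0.51307873 -0.09572634  0.036     ]
w500_center scene 0.56 163 179 214 237 303
w500_center scene 0.45 253 288 191 223 733
w500_center side 0.72 298 313 244 267 317
w500_center wrist 0.94 226 259 156 194 1045
w200_center scene 0.7 92 104 265 280 147
w200_center scene 0.62 141 154 265 281 174
w200_center scene 0.58 118 130 254 269 155
w200_center scene 0.52 104 116 230 246 172
w200_center scene 0.48 139 152 234 251 179
w200_center side 0.74 362 376 310 327 212
w200_center side 0.52 345 358 287 305 187
w200_center side 0.51 320 331 270 287 172
w200_center side 0.46 317 330 307 324 206
w200_center side 0.45 356 368 264 281 182
w200_center wrist 0.89 270 291 204 232 503
w200_center wrist 0.87 309 329 234 266 495
w200_center wrist 0.68 337 366 190 219 671
w200_center wrist 0.56 262 275 266 271 68
```

Request:
move_arm(motion=[{"tx": 0.0, "ty": -0.012, "tz": 0.0465, "twist": 0}, {"tx": 0, "ty": 0, "tz": 0.04, "twist": 0}, {"tx": 0, "ty": 0, "tz": 0.04, "twist": 0}, {"tx": 0, "ty": 0, "tz": 0.02, "twist": 0}, {"tx": 0, "ty": 0, "tz": 0.02, "twist": 0}, {"tx": 0, "ty": 0, "tz": 0.02, "twist": 0}, {"tx": 0, "ty": 0, "tz": 0, "twist": 0}, {"tx": 0, "ty": 0, "tz": 0, "twist": 0}])

```text
clock: 5.95
position: [0.4806, -0.2635, 0.0198]
ee_rot: [-2.87, -1.278, 0.001]
force: [1.4, 0.6, 0.3]
width: 1.0
gripper_force: 0.0
```

Run:
```python
from h import *
near('wrist','w500_center',.0325,'w500b.png'); print(arm.observe()['force'])
```

```text
tcp [ 0.4811 -0.2637  0.0204] yaw -42.0
w500_center 0.59 [253. 255.] [ 0.4803 -0.2637] rgb [87. 88. 89.]
[ 0.51531794 -0.68315439 -0.6646192 ]
```

View pics/w500b.png

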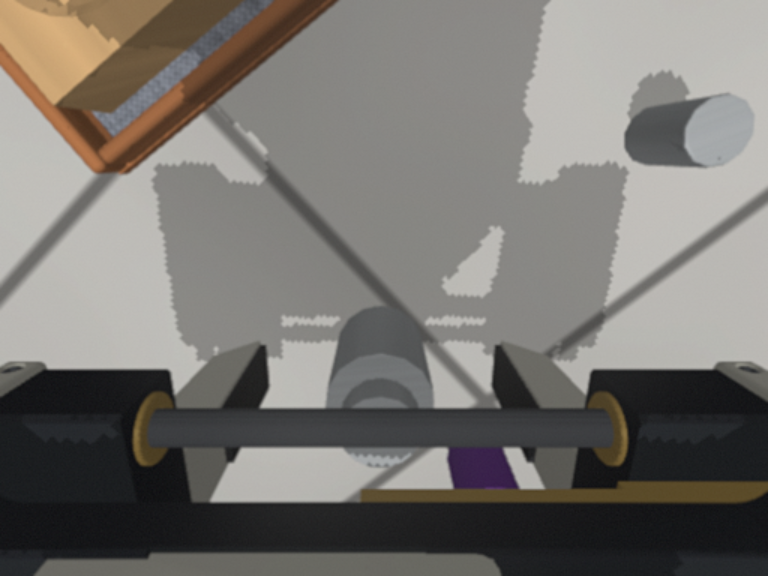

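w500 stands centred between the fingers at (380,385) with its axis at the pads, so I'll grip it.

Request:
move_arm(motion=[{"tx": 0, "ty": 0, "tz": 0, "twist": 0}, {"tx": 0, "ty": 0, "tz": 0, "twist": 0}, {"tx": 0, "ty": 0, "tz": 0, "twist": 0}, {"tx": 0, "ty": 0, "tz": 0, "twist": 0}, {"tx": 0, "ty": 0, "tz": 0, "twist": 0}, {"tx": 0, "ty": 0, "tz": 0, "twist": 0}, {"tx": 0, "ty": 0, "tz": 0, "twist": 0}, {"tx": 0, "ty": 0, "tz": 0, "twist": 0}], gripper=1, squeeze=40)

```text
clock: 6.85
position: [0.4807, -0.2634, 0.0196]
ee_rot: [2.87, 1.279, -0.0]
force: [1.2, -0.7, -0.1]
width: 0.399
gripper_force: 40.0
```

Request:
move_arm(motion=[{"tx": 0, "ty": 0, "tz": -0.01, "twist": 0}, {"tx": 0, "ty": 0, "tz": -0.025, "twist": 0}, {"tx": 0, "ty": 0, "tz": -0.03, "twist": 0}, {"tx": 0, "ty": 0, "tz": -0.025, "twist": 0}, {"tx": 0.0268, "ty": -0.0166, "tz": 0, "twist": 0}, {"tx": 0.0268, "ty": -0.0166, "tz": 0, "twist": 0}, {"tx": 0.0268, "ty": -0.0166, "tz": 0, "twist": 0}, {"tx": 0.0268, "ty": -0.0166, "tz": 0, "twist": 0}, {"tx": 0.0268, "ty": -0.0166, "tz": 0, "twist": 0}, {"tx": 0.0268, "ty": -0.0166, "tz": 0, "twist": 0}, {"tx": 0.0268, "ty": -0.0166, "tz": 0, "twist": 0}, {"tx": 0.0268, "ty": -0.0166, "tz": 0, "twist": 0}])

```text
clock: 8.05
position: [0.5248, -0.0138, 0.1099]
ee_rot: [-2.869, -1.278, 0.001]
force: [1.4, 0.4, -4.9]
width: 0.4
gripper_force: 40.0
```

Request:
move_arm(motion=[{"tx": 0, "ty": 0, "tz": 0, "twist": 0}, {"tx": 0, "ty": 0, "tz": 0, "twist": 0}, {"tx": 0, "ty": 0, "tz": 0, "twist": 0}])

```text
clock: 8.35
position: [0.5248, -0.0161, 0.1098]
ee_rot: [2.87, 1.277, -0.001]
force: [-0.8, -0.1, -4.1]
width: 0.396
gripper_force: 40.0
```

Run:
```python
from h import *
im=snap('wrist','hold500.png'); s=arm.observe(); print(s['position'],yawy(s),s['force'],s['width'])
for P in [(.5252,-.0153,.036),(.5124,-.1003,.036),(.5975,-.1131,.036),(.6103,-.0281,.036)]: print((w2px('wrist',P)*1.5).round())
```

```text
[ 0.52489529 -0.01632986  0.10978918] -42.062918599561506 [ 0.99655323 -1.37529266 -5.39860789] 0.3972617163835852
[379. 304.]
[455. 412.]
[581. 342.]
[512. 221.]
```

View pics/hold500.png

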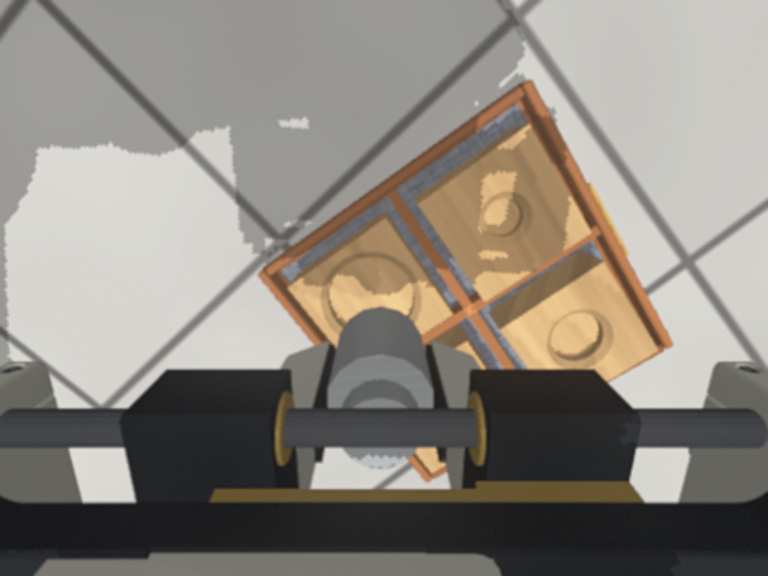

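In this picture the widest bore is at about (369,299), the narrowest at (500,213) and the third at (577,336). All sit a few pixels off the prediction, so I'll compare with where the held weight should project.

Run:
```python
from h import *
np.set_printoptions(precision=4,suppress=True)
s=arm.observe(); c=arm.calibration('wrist'); p=s['position']; t=R.from_rotvec(s['ee_rot']).as_matrix()
print(p); X,Y=t[:,0],t[:,1]
for z in (-.020,.028): print(z,[(w2px('wrist',p+a*X*.019+b*Y*.019+[0,0,z])*1.5).round(1).tolist() for a,b in ((0,0),(1,0),(-1,0),(0,1),(0,-1))])
f=lambda a,b,z:px2w('wrist',(a/768,b/576),z,c)
print('bores',f(369,299,.036),f(577,336,.036),f(500,213,.036), 'tray corners',f(531,84,.022),f(672,346,.022),f(263,272,.022))
```

```text
[ 0.5249 -0.0163  0.1098]
-0.02 [[379.9, 345.3], [379.9, 305.9], [379.9, 382.4], [421.7, 345.3], [338.1, 345.3]]
0.028 [[380.0, 404.1], [380.0, 354.5], [380.0, 450.0], [434.6, 404.1], [325.3, 404.1]]
bores [ 0.5229 -0.0093  0.036 ] [ 0.598 -0.108  0.036] [ 0.6079 -0.0205  0.036 ] tray corners [0.662  0.0181 0.022 ] [ 0.6392 -0.1626  0.022 ] [0.4841 0.042  0.022 ]
```

The held weight projects where it is seen, so the wrist measurements are consistent with the hand. That puts the bores at 500 (.5247,-.0121), 200 (.5131,-.0973), 100 (.5983,-.1089) and 20 (.6099,-.0237).

Request:
move_arm(motion=[{"tx": 0.003, "ty": -0.003, "tz": 0.01, "twist": 0}, {"tx": 0, "ty": 0, "tz": 0.02, "twist": 0}, {"tx": 0, "ty": 0, "tz": 0.015, "twist": 0}, {"tx": 0, "ty": 0, "tz": 0.009, "twist": 0}, {"tx": 0, "ty": 0, "tz": 0.005, "twist": 0}, {"tx": 0, "ty": 0, "tz": 0.002, "twist": 0}, {"tx": 0, "ty": 0, "tz": 0, "twist": 0}, {"tx": 0, "ty": 0, "tz": 0, "twist": 0}])

```text
clock: 9.2
position: [0.5255, -0.011, 0.0491]
ee_rot: [2.869, 1.278, 0.001]
force: [-0.9, 0.4, -4.7]
width: 0.399
gripper_force: 40.0
```

Request:
move_arm(motion=[{"tx": 0, "ty": 0, "tz": 0.001, "twist": 0}, {"tx": 0, "ty": 0, "tz": 0.001, "twist": 0}, {"tx": 0, "ty": 0, "tz": 0.001, "twist": 0}, {"tx": 0, "ty": 0, "tz": 0, "twist": 0}, {"tx": 0, "ty": 0, "tz": 0, "twist": 0}])

```text
clock: 9.7
position: [0.525, -0.0109, 0.0456]
ee_rot: [-2.87, -1.279, 0.0]
force: [0.5, 0.4, -5.5]
width: 0.398
gripper_force: 40.0
```

Request:
move_arm(motion=[{"tx": 0, "ty": 0, "tz": 0.0005, "twist": 0}, {"tx": 0, "ty": 0, "tz": 0.0005, "twist": 0}, {"tx": 0, "ty": 0, "tz": 0, "twist": 0}, {"tx": 0, "ty": 0, "tz": 0, "twist": 0}])

```text
clock: 10.1
position: [0.5251, -0.0108, 0.0455]
ee_rot: [-2.869, -1.278, -0.001]
force: [-4.6, 1.5, 10.7]
width: 0.4
gripper_force: 40.0
```

Run:
```python
from h import *
im=snap('wrist','seat500.png')
s=arm.observe(); print(s['position'],s['force'])
a=arm.get_image('scene')[160:235,195:315]; b=arm.get_image('side')[150:240,225:330]
f=lambda i:cv2.resize(i[...,::-1],(390,300),interpolation=3)
cv2.imwrite('pics/c500.png',np.vstack([np.hstack([f(a),f(b)]),np.hstack([f(im)]*2)]))
```

```text
[ 0.52514456 -0.01083563  0.04554394] [-4.00849181  0.3545839  11.01286792]
```

View pics/c500.png

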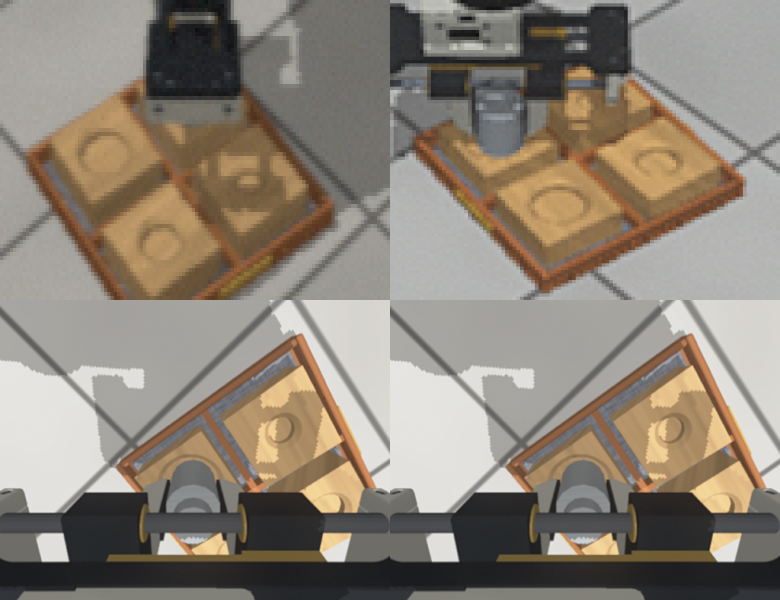

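The crops show w500 standing in the widest bore, and contact came at exactly the floor height, so I'll release it.

Request:
move_arm(motion=[{"tx": 0, "ty": 0, "tz": -0.0003, "twist": 0}, {"tx": 0, "ty": 0, "tz": 0, "twist": 0}, {"tx": 0, "ty": 0, "tz": 0, "twist": 0}, {"tx": 0, "ty": 0, "tz": 0, "twist": 0}, {"tx": 0, "ty": 0, "tz": -0.02, "twist": 0}, {"tx": 0, "ty": 0, "tz": -0.04, "twist": 0}, {"tx": 0, "ty": 0, "tz": -0.05, "twist": 0}, {"tx": 0, "ty": 0, "tz": -0.045, "twist": 0}], gripper=-0.25, squeeze=20)

```text
clock: 11.05
position: [0.5248, -0.0112, 0.2018]
ee_rot: [2.87, 1.278, -0.001]
force: [0.6, 0.4, 0.2]
width: 0.627
gripper_force: 0.0
```

Run:
```python
from h import *
s=arm.observe(); print(s['width'],s['force']); arm.get_image('wrist')
near('wrist','w500_center',.0585)
plan((.487,-.411,.2,-42,9))
```

```text
0.6270776313550607 [0.64969295 0.39815747 0.1951805 ]
tcp [ 0.5284 -0.0115  0.2054] yaw -42.0
w500_center 0.95 [248. 182.] [ 0.5242 -0.0087] rgb [176. 179. 180.]
now [ 0.527  -0.0109  0.2027] yaw -42.0
{"tx":-0.036,"ty":0.0264,"tz":0.0003,"twist":0.0001},{"tx":-0.036,"ty":0.0264,"tz":0.0003,"twist":0.0001},{"tx":-0.036,"ty":0.0264,"tz":0.0003,"twist":0.0001},{"tx":-0.036,"ty":0.0264,"tz":0.0003,"twist":0.0001},{"tx":-0.036,"ty":0.0265,"tz":0.0003,"twist":0.0001},{"tx":-0.036,"ty":0.0265,"tz":0.0003,"twist":0.0001},{"tx":-0.0361,"ty":0.0264,"tz":0.0003,"twist":0.0001},{"tx":-0.036,"ty":0.0265,"tz":0.0003,"twist":0.0001},{"tx":-0.0361,"ty":0.0264,"tz":0.0003,"twist":0.0001},-> [ 0.4869 -0.411   0.2   ] -42.0
```

Request:
move_arm(motion=[{"tx": -0.036, "ty": 0.0264, "tz": 0, "twist": 0}, {"tx": -0.036, "ty": 0.0264, "tz": 0, "twist": 0}, {"tx": -0.036, "ty": 0.0264, "tz": 0, "twist": 0}, {"tx": -0.036, "ty": 0.0264, "tz": 0, "twist": 0}, {"tx": -0.036, "ty": 0.0264, "tz": 0, "twist": 0}, {"tx": -0.036, "ty": 0.0264, "tz": 0, "twist": 0}, {"tx": -0.036, "ty": 0.0264, "tz": 0, "twist": 0}, {"tx": -0.036, "ty": 0.0264, "tz": 0, "twist": 0}, {"tx": -0.036, "ty": 0.0264, "tz": 0.01, "twist": 0}, {"tx": 0, "ty": 0, "tz": 0, "twist": 0}, {"tx": 0, "ty": 0, "tz": 0, "twist": 0}, {"tx": 0, "ty": 0, "tz": 0, "twist": 0}])

```text
clock: 12.4
position: [0.4853, -0.4093, 0.1888]
ee_rot: [-2.867, -1.279, 0.0]
force: [-0.0, -0.2, -0.0]
width: 0.625
gripper_force: 0.0
```

Run:
```python
from h import *
near('wrist','w200_center',.0245,'w200.png')
```

```text
tcp [ 0.4857 -0.409   0.1892] yaw -41.9
w200_center 0.96 [279. 221.] [ 0.4714 -0.4706] rgb [171.  96.  55.]
w200_center 0.89 [283. 121.] [ 0.5518 -0.384 ] rgb [76. 49. 97.]
w200_center 0.7 [257. 175.] [ 0.4904 -0.4098] rgb [128. 130. 131.]
w200_center 0.67 [196. 216.] [ 0.4012 -0.399 ] rgb [138.  78.  48.]
```

View pics/w200.png

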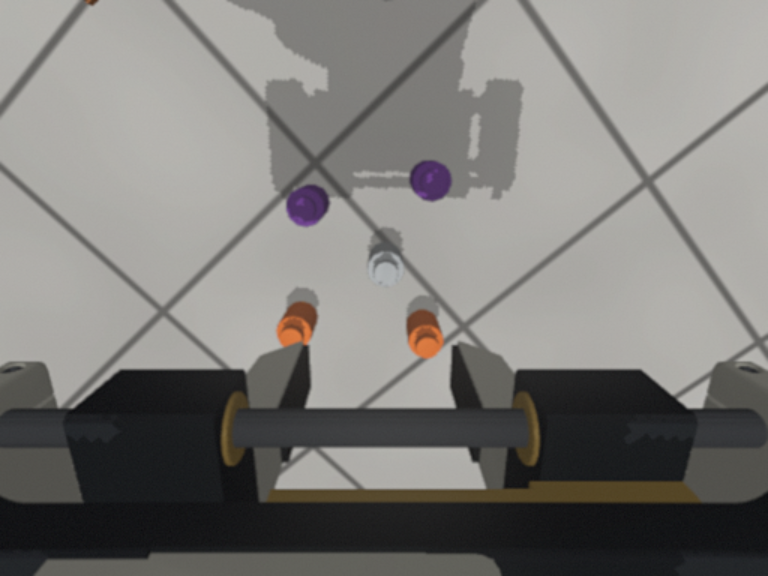

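The steel w200 is at (386,270). Purple copies sit above at (307,205) and (431,181), orange ones below at (295,332) and (426,340), so the horizontal closing line is clear.

Run:
```python
from h import *
print(px2w('wrist',(386/768,271/576),.049))
plan((.490,-.4095,.1,-42,3),(.490,-.4095,.016,-42,5))
```

```text
[ 0.49073432 -0.40990789  0.049     ]
now [ 0.4859 -0.4089  0.1895] yaw -41.8
{"tx":0.0008,"ty":0.0012,"tz":0.0298,"twist":0.0006},{"tx":0.0008,"ty":0.0011,"tz":0.0298,"twist":0.0006},{"tx":0.0007,"ty":0.0012,"tz":0.0299,"twist":0.0006},-> [ 0.49   -0.4095  0.1   ] -42.0
{"tx":0,"ty":-0,"tz":0.0168,"twist":0},{"tx":0,"ty":-0,"tz":0.0168,"twist":0},{"tx":0,"ty":-0,"tz":0.0168,"twist":0},{"tx":0,"ty":-0,"tz":0.0168,"twist":0},{"tx":0,"ty":-0,"tz":0.0168,"twist":0},-> [ 0.49   -0.4095  0.016 ] -42.0
```

Request:
move_arm(motion=[{"tx": 0.0024, "ty": 0.0036, "tz": 0.03, "twist": 0}, {"tx": 0, "ty": 0, "tz": 0.03, "twist": 0}, {"tx": 0, "ty": 0, "tz": 0.0295, "twist": 0}, {"tx": 0, "ty": 0, "tz": 0.03, "twist": 0}, {"tx": 0, "ty": 0, "tz": 0.024, "twist": 0}, {"tx": 0, "ty": 0, "tz": 0.02, "twist": 0}, {"tx": 0, "ty": 0, "tz": 0.01, "twist": 0}, {"tx": 0, "ty": 0, "tz": 0, "twist": 0}, {"tx": 0, "ty": 0, "tz": 0, "twist": 0}])

```text
clock: 13.4
position: [0.49, -0.4112, 0.0173]
ee_rot: [2.868, 1.279, 0.001]
force: [0.3, -0.0, -0.0]
width: 0.623
gripper_force: 0.0
```

Request:
move_arm(motion=[{"tx": 0, "ty": 0, "tz": 0, "twist": 0}, {"tx": 0, "ty": 0, "tz": 0, "twist": 0}, {"tx": 0, "ty": 0, "tz": 0, "twist": 0}, {"tx": 0, "ty": 0, "tz": 0, "twist": 0}, {"tx": 0, "ty": 0, "tz": 0, "twist": 0}, {"tx": 0, "ty": 0, "tz": 0, "twist": 0}], gripper=1, squeeze=25)

```text
clock: 14.0
position: [0.4894, -0.4113, 0.0167]
ee_rot: [-2.87, -1.279, -0.0]
force: [-0.9, 1.3, 3.5]
width: 0.293
gripper_force: 25.0
```

Request:
move_arm(motion=[{"tx": 0, "ty": 0, "tz": -0.01, "twist": 0}, {"tx": 0, "ty": 0, "tz": -0.025, "twist": 0}, {"tx": 0, "ty": 0, "tz": -0.03, "twist": 0}, {"tx": 0, "ty": 0, "tz": -0.025, "twist": 0}, {"tx": 0.0312, "ty": -0.0241, "tz": 0, "twist": 0}, {"tx": 0.0312, "ty": -0.0241, "tz": 0, "twist": 0}, {"tx": 0.0312, "ty": -0.0241, "tz": 0, "twist": 0}, {"tx": 0.0312, "ty": -0.0241, "tz": 0, "twist": 0}, {"tx": 0.0312, "ty": -0.0241, "tz": 0, "twist": 0}, {"tx": 0.0312, "ty": -0.0241, "tz": 0, "twist": 0}, {"tx": 0.0312, "ty": -0.0241, "tz": 0, "twist": 0}, {"tx": 0.0312, "ty": -0.0241, "tz": 0, "twist": 0}])

```text
clock: 15.2
position: [0.5128, -0.0952, 0.1069]
ee_rot: [2.87, 1.278, 0.001]
force: [1.0, -0.2, -2.4]
width: 0.288
gripper_force: 25.0
```

Request:
move_arm(motion=[{"tx": 0, "ty": 0, "tz": 0, "twist": 0}, {"tx": 0, "ty": 0, "tz": 0, "twist": 0}, {"tx": 0, "ty": 0, "tz": 0, "twist": 0}])

```text
clock: 15.5
position: [0.5129, -0.0979, 0.1068]
ee_rot: [2.87, 1.277, 0.0]
force: [-0.0, -1.2, -1.4]
width: 0.285
gripper_force: 25.0
```

Run:
```python
from h import *
im=snap('wrist','hold200.png'); s=arm.observe(); print(s['position'],yawy(s),s['force'],s['width'])
for P in [(.5247,-.0121,.036),(.5131,-.0973,.036),(.5983,-.1089,.036),(.6099,-.0237,.036)]: print((w2px('wrist',P)*1.5).round())
p=s['position'];t=R.from_rotvec(s['ee_rot']).as_matrix()
print((w2px('wrist',p+t[:,0]*.014-[0,0,.0167])*1.5).round())
```

```text
[ 0.51281211 -0.09823763  0.10674271] -42.079805974165765 [ 0.67972677 -0.32415448 -2.87016589] 0.2888629124325312
[285. 176.]
[379. 306.]
[512. 220.]
[426.  72.]
[380. 319.]
```

View pics/hold200.png

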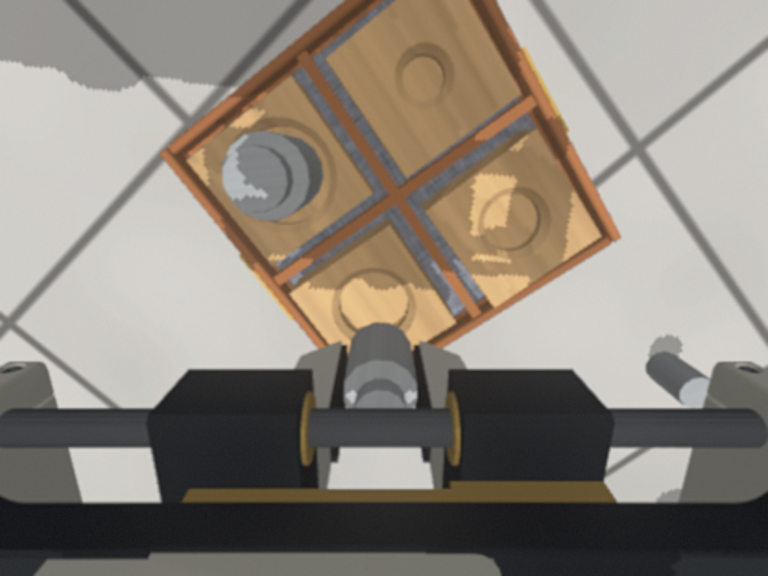

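w500 stands upright in its block at (270,175). The 200 bore is centred near (373,304), about 2-3 mm left of the prediction. I'll shift slightly and lower.

Request:
move_arm(motion=[{"tx": 0.001, "ty": -0.002, "tz": 0.01, "twist": 0}, {"tx": 0, "ty": 0, "tz": 0.02, "twist": 0}, {"tx": 0, "ty": 0, "tz": 0.016, "twist": 0}, {"tx": 0, "ty": 0, "tz": 0.01, "twist": 0}, {"tx": 0, "ty": 0, "tz": 0.004, "twist": 0}, {"tx": 0, "ty": 0, "tz": 0.002, "twist": 0}, {"tx": 0, "ty": 0, "tz": 0.001, "twist": 0}, {"tx": 0, "ty": 0, "tz": 0, "twist": 0}, {"tx": 0, "ty": 0, "tz": 0, "twist": 0}])

```text
clock: 16.45
position: [0.5124, -0.0947, 0.0439]
ee_rot: [2.869, 1.279, 0.001]
force: [-0.6, -0.3, -1.9]
width: 0.286
gripper_force: 25.0
```

Request:
move_arm(motion=[{"tx": 0, "ty": 0, "tz": 0.0005, "twist": 0}, {"tx": 0, "ty": 0, "tz": 0.0005, "twist": 0}, {"tx": 0, "ty": 0, "tz": 0, "twist": 0}, {"tx": 0, "ty": 0, "tz": 0, "twist": 0}])

```text
clock: 16.85
position: [0.5123, -0.0946, 0.0426]
ee_rot: [2.869, 1.279, 0.001]
force: [-0.8, 0.5, 2.1]
width: 0.291
gripper_force: 25.0
```

Request:
move_arm(motion=[{"tx": 0, "ty": 0, "tz": 0, "twist": 0}, {"tx": 0, "ty": 0, "tz": 0, "twist": 0}, {"tx": 0, "ty": 0, "tz": 0, "twist": 0}, {"tx": 0, "ty": 0, "tz": 0, "twist": 0}, {"tx": 0, "ty": 0, "tz": -0.02, "twist": 0}, {"tx": 0, "ty": 0, "tz": -0.04, "twist": 0}, {"tx": 0, "ty": 0, "tz": -0.05, "twist": 0}, {"tx": 0, "ty": 0, "tz": -0.045, "twist": 0}], gripper=-0.1, squeeze=15)

```text
clock: 17.65
position: [0.5117, -0.0951, 0.1992]
ee_rot: [2.87, 1.278, -0.001]
force: [1.1, 0.6, -0.1]
width: 0.549
gripper_force: 0.0
```

Request:
move_arm(motion=[{"tx": 0.0372, "ty": -0.0196, "tz": 0, "twist": 0}, {"tx": 0.0372, "ty": -0.0196, "tz": 0, "twist": 0}, {"tx": 0.0372, "ty": -0.0196, "tz": 0, "twist": 0}, {"tx": 0.0372, "ty": -0.0196, "tz": 0, "twist": 0}, {"tx": 0.0372, "ty": -0.0196, "tz": 0, "twist": 0}, {"tx": 0.0372, "ty": -0.0196, "tz": 0, "twist": 0}, {"tx": 0.0372, "ty": -0.0196, "tz": 0, "twist": 0}, {"tx": 0.0372, "ty": -0.0196, "tz": 0, "twist": 0}, {"tx": 0.0372, "ty": -0.0196, "tz": 0, "twist": 0}, {"tx": 0, "ty": 0, "tz": 0, "twist": 0}, {"tx": 0, "ty": 0, "tz": 0, "twist": 0}, {"tx": 0, "ty": 0, "tz": 0, "twist": 0}])

```text
clock: 18.85
position: [0.6048, 0.2705, 0.1974]
ee_rot: [2.87, 1.276, -0.001]
force: [1.0, -0.5, 1.3]
width: 0.548
gripper_force: 0.0
```

Run:
```python
from h import *
near('wrist','w100_center',.02,'w100.png'); near('wrist','w20_center',.0115); near('wrist','sample_a_center',.0225)
```

```text
tcp [0.6049 0.2703 0.1976] yaw -42.1
w100_center 0.71 [249. 162.] [0.6121 0.2851] rgb [164. 167. 168.]
tcp [0.6049 0.2706 0.1978] yaw -42.1
w20_center 0.65 [165. 247.] [0.4487 0.2746] rgb [70. 71. 72.]
tcp [0.6049 0.2712 0.1978] yaw -42.1
sample_a_center 0.63 [ 80. 154.] [0.4714 0.4254] rgb [105. 107. 108.]
```

View pics/w100.png

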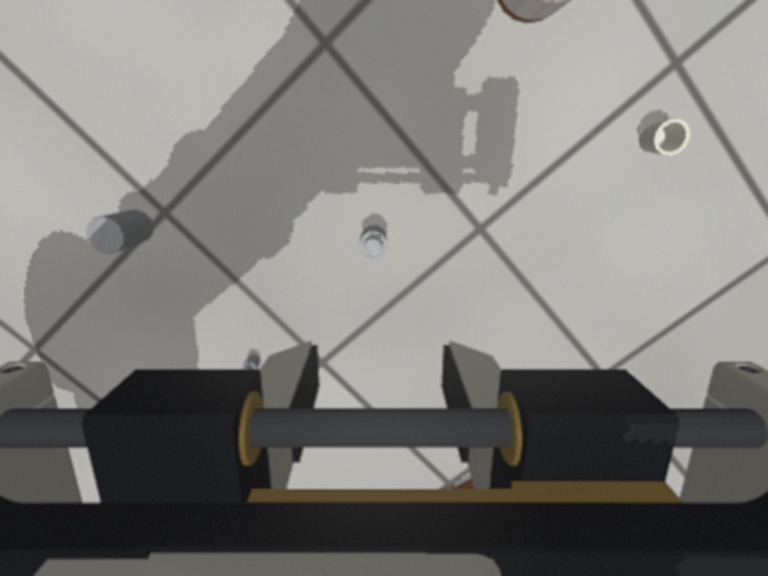

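The picture shows w100 (knobbed, steel) at (374,243) and w20 at (253,360). Sample a is at (105,232).

Run:
```python
from h import *
print(px2w('wrist',(373.5/768,245/576),.040),px2w('wrist',(253.5/768,362/576),.020))
plan((.6121,.2845,.015,-42,6))
```

```text
[0.61332032 0.28799273 0.04      ] [0.46376648 0.27856091 0.02      ]
now [0.6049 0.2715 0.1977] yaw -42.0
{"tx":0.0024,"ty":-0.0006,"tz":0.0305,"twist":-0.0001},{"tx":0.0024,"ty":-0.0005,"tz":0.0304,"twist":-0.0001},{"tx":0.0024,"ty":-0.0006,"tz":0.0305,"twist":-0.0001},{"tx":0.0024,"ty":-0.0005,"tz":0.0304,"twist":-0.0001},{"tx":0.0025,"ty":-0.0006,"tz":0.0305,"twist":-0.0001},{"tx":0.0024,"ty":-0.0005,"tz":0.0304,"twist":-0.0001},-> [0.6121 0.2845 0.015 ] -42.0
```

Request:
move_arm(motion=[{"tx": 0.0165, "ty": -0.004, "tz": 0.04, "twist": 0}, {"tx": 0, "ty": 0, "tz": 0.045, "twist": 0}, {"tx": 0, "ty": 0, "tz": 0.04, "twist": 0}, {"tx": 0, "ty": 0, "tz": 0.03, "twist": 0}, {"tx": 0, "ty": 0, "tz": 0.02, "twist": 0}, {"tx": 0, "ty": 0, "tz": 0.0075, "twist": 0}, {"tx": 0, "ty": 0, "tz": 0, "twist": 0}, {"tx": 0, "ty": 0, "tz": 0, "twist": 0}])

```text
clock: 19.95
position: [0.6137, 0.2872, 0.0162]
ee_rot: [2.87, 1.278, 0.003]
force: [-0.3, -0.1, 0.4]
width: 0.551
gripper_force: 0.0
```

Run:
```python
from h import *
near('wrist','w100_center',.02)
arm.get_image('wrist')
s=arm.observe();p=s['position'];t=R.from_rotvec(s['ee_rot']).as_matrix()
print('pred front bottom edge',w2px('wrist',[*(p+t[:,0]*.011)[:2],0]))
for r in arm.regions_of('wrist','w100_center')[:1]:
    ys,xs=np.nonzero(r['region']); print(xs.min(),xs.max(),ys.min(),ys.max())
```

```text
tcp [0.6139 0.2874 0.0165] yaw -42.0
w100_center 0.71 [253. 252.] [0.6115 0.2849] rgb [114. 117. 117.]
pred front bottom edge [253.24962412 217.29002496]
234 271 223 271
```

Request:
move_arm(motion=[{"tx": -0.0025, "ty": 0, "tz": 0.001, "twist": 0}, {"tx": 0, "ty": 0, "tz": 0, "twist": 0}, {"tx": 0, "ty": 0, "tz": 0, "twist": 0}])

```text
clock: 20.45
position: [0.6111, 0.2852, 0.0141]
ee_rot: [-2.87, -1.279, -0.0]
force: [1.0, 0.4, -0.4]
width: 0.551
gripper_force: 0.0
```

Request:
move_arm(motion=[{"tx": 0, "ty": 0, "tz": 0, "twist": 0}, {"tx": 0, "ty": 0, "tz": 0, "twist": 0}, {"tx": 0, "ty": 0, "tz": 0, "twist": 0}, {"tx": 0, "ty": 0, "tz": 0, "twist": 0}, {"tx": 0, "ty": 0, "tz": 0, "twist": 0}, {"tx": 0, "ty": 0, "tz": 0, "twist": 0}], gripper=1, squeeze=15)

```text
clock: 21.05
position: [0.6112, 0.2853, 0.0139]
ee_rot: [-2.87, -1.279, -0.0]
force: [0.2, 0.3, -0.3]
width: 0.222
gripper_force: 15.0
```

Request:
move_arm(motion=[{"tx": 0, "ty": 0, "tz": -0.01, "twist": 0}, {"tx": 0, "ty": 0, "tz": -0.035, "twist": 0}, {"tx": 0, "ty": 0, "tz": -0.045, "twist": 0}, {"tx": -0.0335, "ty": 0.0282, "tz": 0, "twist": 0}, {"tx": -0.0335, "ty": 0.0282, "tz": 0, "twist": 0}, {"tx": -0.0335, "ty": 0.0282, "tz": 0, "twist": 0}, {"tx": -0.0335, "ty": 0.0282, "tz": 0, "twist": 0}, {"tx": -0.0335, "ty": 0.0282, "tz": 0, "twist": 0}, {"tx": -0.0335, "ty": 0.0282, "tz": 0, "twist": 0}, {"tx": -0.0335, "ty": 0.0282, "tz": 0, "twist": 0}, {"tx": -0.0335, "ty": 0.0282, "tz": 0, "twist": 0}, {"tx": -0.0335, "ty": 0.0282, "tz": 0, "twist": 0}])

```text
clock: 22.25
position: [0.5981, -0.1104, 0.1047]
ee_rot: [2.869, 1.279, 0.001]
force: [0.4, 0.1, -0.6]
width: 0.227
gripper_force: 15.0
```

Request:
move_arm(motion=[{"tx": 0, "ty": 0, "tz": 0, "twist": 0}, {"tx": 0, "ty": 0, "tz": 0, "twist": 0}, {"tx": 0, "ty": 0, "tz": 0, "twist": 0}, {"tx": 0, "ty": 0, "tz": 0, "twist": 0}])

```text
clock: 22.65
position: [0.5986, -0.1067, 0.104]
ee_rot: [-2.867, -1.282, -0.0]
force: [0.3, 0.4, -0.8]
width: 0.226
gripper_force: 15.0
```

Run:
```python
from h import *
im=snap('wrist','hold100.png'); s=arm.observe(); print(s['position'],yawy(s),s['force'],s['width'])
for P in [(.5247,-.0121,.036),(.5131,-.0973,.036),(.5983,-.1089,.036),(.6099,-.0237,.036)]: print((w2px('wrist',P)*1.5).round())
p=s['position'];t=R.from_rotvec(s['ee_rot']).as_matrix()
print((w2px('wrist',p+t[:,0]*.011-[0,0,.0145])*1.5).round())
```

```text
[ 0.59857603 -0.10686499  0.10390647] -41.824460199128026 [-0.39039276 -0.57539087 -1.08237473] 0.22334183307835317
[163. 272.]
[262. 388.]
[382. 312.]
[288. 181.]
[380. 328.]
```

View pics/hold100.png

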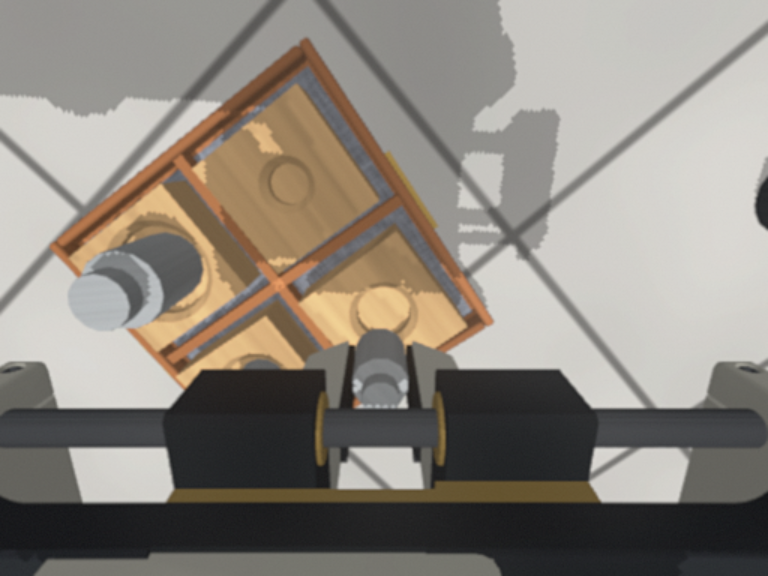

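The 100 bore is centred at (383,311), matching the prediction of (382,312). w100 hangs upright at (380,365), so I'll lower it.

Request:
move_arm(motion=[{"tx": -0.001, "ty": 0.0012, "tz": 0.01, "twist": 0}, {"tx": 0, "ty": 0, "tz": 0.02, "twist": 0}, {"tx": 0, "ty": 0, "tz": 0.015, "twist": 0}, {"tx": 0, "ty": 0, "tz": 0.01, "twist": 0}, {"tx": 0, "ty": 0, "tz": 0.004, "twist": 0}, {"tx": 0, "ty": 0, "tz": 0.0015, "twist": 0}, {"tx": 0, "ty": 0, "tz": 0, "twist": 0}, {"tx": 0, "ty": 0, "tz": 0, "twist": 0}, {"tx": 0, "ty": 0, "tz": 0, "twist": 0}])

```text
clock: 23.6
position: [0.5989, -0.1102, 0.044]
ee_rot: [2.869, 1.278, 0.002]
force: [-0.1, 0.0, -1.4]
width: 0.222
gripper_force: 15.0
```

Request:
move_arm(motion=[{"tx": 0, "ty": 0, "tz": 0.0005, "twist": 0}, {"tx": 0, "ty": 0, "tz": 0.0005, "twist": 0}, {"tx": 0, "ty": 0, "tz": 0.0005, "twist": 0}, {"tx": 0, "ty": 0, "tz": 0, "twist": 0}, {"tx": 0, "ty": 0, "tz": 0, "twist": 0}])

```text
clock: 24.1
position: [0.5985, -0.1102, 0.0419]
ee_rot: [-2.87, -1.279, -0.0]
force: [0.5, -0.1, -0.8]
width: 0.228
gripper_force: 15.0
```

Request:
move_arm(motion=[{"tx": 0, "ty": 0, "tz": 0.0005, "twist": 0}, {"tx": 0, "ty": 0, "tz": 0.0005, "twist": 0}, {"tx": 0, "ty": 0, "tz": 0, "twist": 0}, {"tx": 0, "ty": 0, "tz": 0, "twist": 0}])

```text
clock: 24.5
position: [0.5985, -0.1102, 0.0409]
ee_rot: [-2.87, -1.279, 0.0]
force: [-0.1, 0.1, -0.8]
width: 0.223
gripper_force: 15.0
```

Request:
move_arm(motion=[{"tx": 0, "ty": 0, "tz": 0.0004, "twist": 0}, {"tx": 0, "ty": 0, "tz": 0.0004, "twist": 0}, {"tx": 0, "ty": 0, "tz": 0.0003, "twist": 0}, {"tx": 0, "ty": 0, "tz": 0, "twist": 0}, {"tx": 0, "ty": 0, "tz": 0, "twist": 0}])

```text
clock: 25.0
position: [0.5986, -0.1101, 0.0399]
ee_rot: [-2.87, -1.279, -0.0]
force: [-0.8, 0.6, -0.1]
width: 0.226
gripper_force: 15.0
```

Request:
move_arm(motion=[{"tx": 0, "ty": 0, "tz": 0.0003, "twist": 0}, {"tx": 0, "ty": 0, "tz": 0.0002, "twist": 0}, {"tx": 0, "ty": 0, "tz": 0, "twist": 0}, {"tx": 0, "ty": 0, "tz": 0, "twist": 0}])

```text
clock: 25.4
position: [0.5986, -0.1101, 0.0398]
ee_rot: [-2.869, -1.279, -0.001]
force: [-2.4, 1.2, 5.7]
width: 0.227
gripper_force: 15.0
```

Request:
move_arm(motion=[{"tx": 0, "ty": 0, "tz": 0, "twist": 0}, {"tx": 0, "ty": 0, "tz": 0, "twist": 0}, {"tx": 0, "ty": 0, "tz": 0, "twist": 0}, {"tx": 0, "ty": 0, "tz": 0, "twist": 0}, {"tx": 0, "ty": 0, "tz": -0.02, "twist": 0}, {"tx": 0, "ty": 0, "tz": -0.04, "twist": 0}, {"tx": 0, "ty": 0, "tz": -0.05, "twist": 0}, {"tx": 0, "ty": 0, "tz": -0.04, "twist": 0}], gripper=0.1, squeeze=10)

```text
clock: 26.2
position: [0.5986, -0.1105, 0.1917]
ee_rot: [2.869, 1.278, 0.001]
force: [0.5, -0.0, 0.3]
width: 0.449
gripper_force: 0.0
```

Request:
move_arm(motion=[{"tx": 0.0188, "ty": -0.0359, "tz": 0, "twist": 0}, {"tx": 0.0188, "ty": -0.0359, "tz": 0, "twist": 0}, {"tx": 0.0188, "ty": -0.0359, "tz": 0, "twist": 0}, {"tx": 0.0188, "ty": -0.0359, "tz": 0, "twist": 0}, {"tx": 0.0188, "ty": -0.0359, "tz": 0, "twist": 0}, {"tx": 0.0188, "ty": -0.0359, "tz": 0, "twist": 0}, {"tx": 0.0188, "ty": -0.0359, "tz": 0, "twist": 0}, {"tx": 0.0188, "ty": -0.0359, "tz": 0.01, "twist": 0}, {"tx": 0.0188, "ty": -0.0359, "tz": 0.02, "twist": 0}, {"tx": 0.0188, "ty": -0.0359, "tz": 0.02, "twist": 0}, {"tx": 0, "ty": 0, "tz": 0, "twist": 0}, {"tx": 0, "ty": 0, "tz": 0, "twist": 0}])

```text
clock: 27.4
position: [0.4566, 0.2703, 0.1388]
ee_rot: [2.867, 1.282, -0.002]
force: [0.5, -1.1, 0.3]
width: 0.447
gripper_force: 0.0
```

Run:
```python
from h import *
near('wrist','w20_center',.0115,'w20.png')
for r in arm.regions_of('wrist','w20_center')[:2]:
    ys,xs=np.nonzero(r['region']); print(r['conf'],xs.min(),xs.max(),ys.min(),ys.max())
    print('near bottom edge->',px2w('wrist',((xs.min()+xs.max())/1024,ys.max()/384),.02))
```

```text
tcp [0.4576 0.2691 0.1394] yaw -42.0
w20_center 0.73 [247. 186.] [0.4517 0.275 ] rgb [175. 178. 180.]
w20_center 0.41 [446. 313.] [ 0.5234 -0.0032] rgb [108.  88.  63.]
0.64 242 254 176 190
near bottom edge-> [0.45316818 0.27067869 0.02      ]
```

View pics/w20.png

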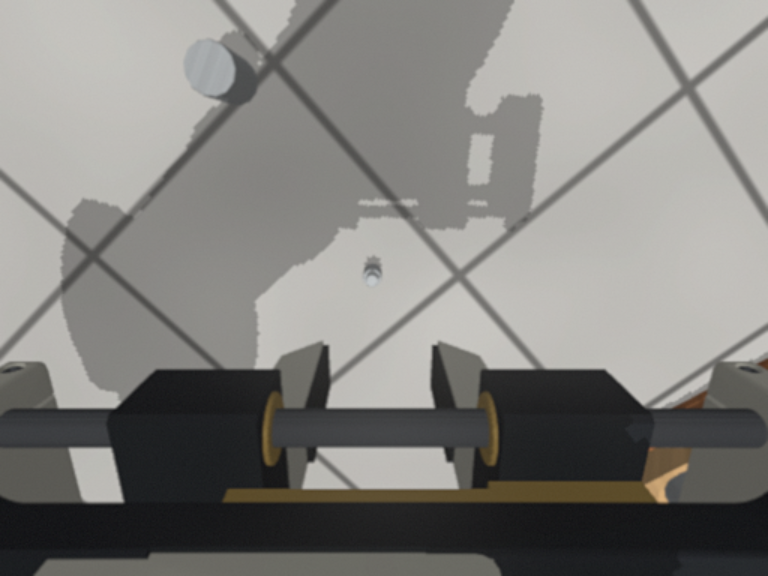

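w20's knob top is at (372,278), with its body centre just above it at (372,271). I've now used all 14 views, so I'll go on by numbers.

Run:
```python
from h import *
print(px2w('wrist',(372/768,278/576),.021),px2w('wrist',(372/768,272/576),.0115))
plan((.4527,.274,.05,-42,4))
```

```text
[0.45669911 0.27452027 0.021     ] [0.45765328 0.27580064 0.0115    ]
now [0.4583 0.2684 0.1399] yaw -42.1
{"tx":0.0001,"ty":-0.002,"tz":0.0225,"twist":-0.0002},{"tx":0.0001,"ty":-0.0019,"tz":0.0225,"twist":-0.0002},{"tx":0.0001,"ty":-0.002,"tz":0.0225,"twist":-0.0002},{"tx":0.0001,"ty":-0.0019,"tz":0.0224,"twist":-0.0002},-> [0.4527 0.274  0.05  ] -42.0
```

Request:
move_arm(motion=[{"tx": 0.002, "ty": -0.0055, "tz": 0.03, "twist": 0}, {"tx": 0, "ty": 0, "tz": 0.03, "twist": 0}, {"tx": 0, "ty": 0, "tz": 0.025, "twist": 0}, {"tx": 0, "ty": 0, "tz": 0, "twist": 0}, {"tx": 0, "ty": 0, "tz": 0, "twist": 0}, {"tx": 0, "ty": 0, "tz": 0, "twist": 0}])

```text
clock: 28.15
position: [0.4559, 0.2748, 0.0559]
ee_rot: [-2.87, -1.277, -0.004]
force: [0.8, -0.2, 0.1]
width: 0.446
gripper_force: 0.0
```

```bash
cat >> h.py <<'E'
def rel(name,d,h):
    arm.get_image('wrist'); s=arm.observe();p=s['position'];t=R.from_rotvec(s['ee_rot']).as_matrix(); print('tcp',p.round(4))
    pr=[]
    for z in (0,h):
        for a in np.linspace(0,2*np.pi,24): pr.append(w2px('wrist',[*(p+(t[:,0]*np.cos(a)+t[:,1]*np.sin(a))*d/2)[:2],z]))
    pr=np.array(pr); print('pred if under TCP: x',pr[:,0].min().round(1),pr[:,0].max().round(1),'y',pr[:,1].min().round(1),pr[:,1].max().round(1))
    q=w2px('wrist',[*p[:2],0]); q2=w2px('wrist',[*(p+t[:,0]*.01)[:2],0]); print('px per mm',np.linalg.norm(q2-q)/10)
    for r in arm.regions_of('wrist',name)[:2]:
        ys,xs=np.nonzero(r['region']); print(round(r['conf'],2),xs.min(),xs.max(),ys.min(),ys.max())
E
python3 -c "
from h import *
rel('w20_center',.013,.0165); near('wrist','w20_center',.0115)"
```

```text
tcp [0.4557 0.275  0.0559]
pred if under TCP: x 244.6 262.0 y 203.7 227.3
px per mm 1.1821284337892581
0.9 242 259 205 229
tcp [0.4553 0.2753 0.0555] yaw -42.0
w20_center 0.86 [251. 220.] [0.4525 0.2739] rgb [165. 168. 169.]
```

Request:
move_arm(motion=[{"tx": -0.001, "ty": -0.002, "tz": 0.014, "twist": 0}, {"tx": 0, "ty": 0, "tz": 0.015, "twist": 0}, {"tx": 0, "ty": 0, "tz": 0.01, "twist": 0}, {"tx": 0, "ty": 0, "tz": 0.0045, "twist": 0}, {"tx": 0, "ty": 0, "tz": 0, "twist": 0}, {"tx": 0, "ty": 0, "tz": 0, "twist": 0}, {"tx": 0, "ty": 0, "tz": 0, "twist": 0}])

```text
clock: 29.05
position: [0.4528, 0.2757, 0.0114]
ee_rot: [-2.869, -1.279, -0.001]
force: [-0.1, 0.5, -0.1]
width: 0.448
gripper_force: 0.0
```

```bash
python3 -c "
from h import *
rel('w20_center',.013,.0165); near('wrist','w20_center',.0115)"
```

```text
tcp [0.4527 0.2757 0.0114]
pred if under TCP: x 242.4 264.1 y 226.7 257.7
px per mm 1.4144001936401835
0.66 244 265 227 258
tcp [0.4526 0.2756 0.0112] yaw -42.0
w20_center 0.8 [254. 244.] [0.453  0.2753] rgb [116. 118. 119.]
```

Alignment is within 1 mm, so I'll grip gently.

Request:
move_arm(motion=[{"tx": 0, "ty": 0, "tz": -0.0005, "twist": 0}, {"tx": 0, "ty": 0, "tz": 0, "twist": 0}, {"tx": 0, "ty": 0, "tz": 0, "twist": 0}, {"tx": 0, "ty": 0, "tz": 0, "twist": 0}, {"tx": 0, "ty": 0, "tz": 0, "twist": 0}, {"tx": 0, "ty": 0, "tz": 0, "twist": 0}], gripper=1, squeeze=8)

```text
clock: 29.85
position: [0.4524, 0.2754, 0.0113]
ee_rot: [2.87, 1.279, -0.0]
force: [0.3, 0.2, -0.2]
width: 0.125
gripper_force: 8.0
```

Request:
move_arm(motion=[{"tx": 0, "ty": 0, "tz": -0.01, "twist": 0}, {"tx": 0, "ty": 0, "tz": -0.03, "twist": 0}, {"tx": 0, "ty": 0, "tz": -0.045, "twist": 0}, {"tx": 0, "ty": 0, "tz": -0.03, "twist": 0}, {"tx": -0.0146, "ty": 0.0396, "tz": 0, "twist": 0}, {"tx": -0.0146, "ty": 0.0396, "tz": 0, "twist": 0}, {"tx": -0.0146, "ty": 0.0396, "tz": 0, "twist": 0}, {"tx": -0.0146, "ty": 0.0396, "tz": 0, "twist": 0}, {"tx": -0.0146, "ty": 0.0396, "tz": 0, "twist": 0}, {"tx": -0.0146, "ty": 0.0396, "tz": 0, "twist": 0}, {"tx": -0.0146, "ty": 0.0396, "tz": 0, "twist": 0}, {"tx": -0.0146, "ty": 0.0396, "tz": 0, "twist": 0}])

```text
clock: 31.05
position: [0.6104, -0.0248, 0.1271]
ee_rot: [-2.87, -1.279, -0.001]
force: [-0.1, 0.4, 0.1]
width: 0.118
gripper_force: 8.0
```

Request:
move_arm(motion=[{"tx": 0, "ty": 0, "tz": 0.02, "twist": 0}, {"tx": 0, "ty": 0, "tz": 0.01, "twist": 0}, {"tx": 0, "ty": 0, "tz": 0, "twist": 0}, {"tx": 0, "ty": 0, "tz": 0, "twist": 0}, {"tx": 0, "ty": 0, "tz": 0, "twist": 0}])

```text
clock: 31.55
position: [0.61, -0.0221, 0.097]
ee_rot: [-2.868, -1.281, -0.001]
force: [-0.7, -0.0, -0.4]
width: 0.124
gripper_force: 8.0
```

Run:
```python
from h import *
im=arm.get_image('wrist'); c=arm.calibration('wrist'); s=arm.observe(); p=s['position']; print(p,yawy(s),s['width'],s['force'])
print('pred bore',w2px('wrist',(.6099,-.0237,.036)).round(1),'under tcp',w2px('wrist',(p[0],p[1],.036)).round(1))
# bore mouth: Hough circle in a rectified top view (z=.036), 0.25 mm/px
n=400; g=.2e-3; o=np.array([.6099,-.0237])
ix,iy=np.meshgrid(np.arange(n),np.arange(n)); 
m=np.array([[w2px('wrist',(o[0]+(a-n/2)*g*4,o[1]+(b-n/2)*g*4,.036),c) for a in range(0,n,1)][::4] for b in range(0,n,4)],np.float32)/1
# m covers 100x100 grid at 0.8 mm*4=... step
step=g*4*4
tv=cv2.remap(im,cv2.resize(m[...,0],(800,800)).astype(np.float32),cv2.resize(m[...,1],(800,800)).astype(np.float32),cv2.INTER_CUBIC)
print('mm/px',100*step/800*1e3)
np.save('/tmp/tv.npy',tv)
gr=cv2.GaussianBlur(cv2.cvtColor(tv,cv2.COLOR_RGB2GRAY),(0,0),2)
mm=100*step/800
C=cv2.HoughCircles(gr,cv2.HOUGH_GRADIENT_ALT,1.5,20,param1=60,param2=.3,minRadius=int(.008/mm),maxRadius=int(.018/mm))
if C is not None:
    for x,y,r in C.reshape(-1,3)[:8]: print((o+(np.array([x,y])-400)*mm).round(4),'r mm',round(r*mm*1e3,1))
for r in arm.place_of('wrist','block20')[:4]: print(round(r['conf'],2),px2w('wrist',r['point'],.006,c)[:2])
```

```text
[ 0.61013705 -0.02222528  0.09709652] -41.87807567692831 0.12017840539900032 [ 0.4734951  -0.3688313   0.14396963]
pred bore [254.2 210.3] under tcp [253.2 208.9]
mm/px 0.4
[0.5039 0.0305] r mm 14.9
[ 0.6095 -0.0223] r mm 10.5
[ 0.6635 -0.0373] r mm 14.6
[ 0.6095 -0.0223] r mm 14.5
[0.6491 0.0155] r mm 11.1
[0.5843 0.0239] r mm 10.5
[ 0.6251 -0.0415] r mm 15.4
[ 0.6341 -0.0727] r mm 11.9
0.94 [ 0.51042786 -0.09536627]
0.61 [ 0.52407377 -0.0092762 ]
```

Concentric circles of radius 10.5 mm and 14.5 mm (bore and bevel of block20) lie at (.6095,-.0223), directly under the TCP. I'll lower the weight.

Request:
move_arm(motion=[{"tx": -0.0005, "ty": -0.0004, "tz": 0.015, "twist": 0}, {"tx": 0, "ty": 0, "tz": 0.02, "twist": 0}, {"tx": 0, "ty": 0, "tz": 0.012, "twist": 0}, {"tx": 0, "ty": 0, "tz": 0.006, "twist": 0}, {"tx": 0, "ty": 0, "tz": 0.003, "twist": 0}, {"tx": 0, "ty": 0, "tz": 0.001, "twist": 0}, {"tx": 0, "ty": 0, "tz": 0, "twist": 0}, {"tx": 0, "ty": 0, "tz": 0, "twist": 0}, {"tx": 0, "ty": 0, "tz": 0, "twist": 0}])

```text
clock: 32.55
position: [0.6095, -0.0233, 0.0398]
ee_rot: [2.869, 1.279, 0.001]
force: [-0.5, -0.0, -0.2]
width: 0.128
gripper_force: 8.0
```

Request:
move_arm(motion=[{"tx": 0, "ty": 0, "tz": 0.0005, "twist": 0}, {"tx": 0, "ty": 0, "tz": 0.0005, "twist": 0}, {"tx": 0, "ty": 0, "tz": 0.0005, "twist": 0}, {"tx": 0, "ty": 0, "tz": 0, "twist": 0}, {"tx": 0, "ty": 0, "tz": 0, "twist": 0}])

```text
clock: 33.05
position: [0.6092, -0.0233, 0.0378]
ee_rot: [-2.87, -1.279, 0.0]
force: [0.1, -0.6, 0.1]
width: 0.123
gripper_force: 8.0
```

Request:
move_arm(motion=[{"tx": 0, "ty": 0, "tz": 0.0004, "twist": 0}, {"tx": 0, "ty": 0, "tz": 0.0002, "twist": 0}, {"tx": 0, "ty": 0, "tz": 0, "twist": 0}, {"tx": 0, "ty": 0, "tz": 0, "twist": 0}, {"tx": 0, "ty": 0, "tz": 0, "twist": 0}])

```text
clock: 33.55
position: [0.6093, -0.0233, 0.0373]
ee_rot: [2.87, 1.279, 0.0]
force: [-0.5, 0.5, 1.3]
width: 0.125
gripper_force: 8.0
```

Request:
move_arm(motion=[{"tx": 0, "ty": 0, "tz": 0, "twist": 0}, {"tx": 0, "ty": 0, "tz": 0, "twist": 0}, {"tx": 0, "ty": 0, "tz": 0, "twist": 0}, {"tx": 0, "ty": 0, "tz": 0, "twist": 0}, {"tx": 0, "ty": 0, "tz": -0.015, "twist": 0}, {"tx": 0, "ty": 0, "tz": -0.035, "twist": 0}, {"tx": 0, "ty": 0, "tz": -0.05, "twist": 0}, {"tx": 0, "ty": 0, "tz": -0.05, "twist": 0}, {"tx": -0.025, "ty": -0.02, "tz": -0.045, "twist": 0}, {"tx": -0.025, "ty": -0.02, "tz": -0.045, "twist": 0}, {"tx": 0, "ty": 0, "tz": 0, "twist": 0}, {"tx": 0, "ty": 0, "tz": 0, "twist": 0}], gripper=0.1)

```text
clock: 34.75
position: [0.5521, -0.0328, 0.2707]
ee_rot: [-2.87, -1.278, -0.006]
force: [0.1, 0.9, -0.0]
width: 0.449
gripper_force: 0.0
```

Run:
```python
from h import *
s=arm.observe(); print(s['position'],s['width'])
B=dict(w500=(.5247,-.0121,.065),w200=(.5131,-.0973,.049),w100=(.5983,-.1089,.040),w20=(.6095,-.0223,.023))
for cam in ('wrist','scene','side'):
    arm.get_image(cam)
    for k,v in B.items():
        P=(v[0],v[1],.026+v[2]/2); q=w2px(cam,P)
        L=arm.place_of(cam,k+'_center'); 
        if L:
            r=min(L,key=lambda r:np.hypot(*(np.array(r['point'])*[512,384]-q))); print(cam,k,'conf',round(r['conf'],2),'d px',(np.array(r['point'])*[512,384]-q).round(1),'err mm',((px2w(cam,r['point'],P[2])-P)[:2]*1e3).round(1))
for cam in ('scene','side'):
    arm.get_image(cam)
    for n,z in (('sample_a_center',.0225),('sample_b_center',.018)): print(cam,n,[px2w(cam,r['point'],z)[:2].round(3).tolist() for r in arm.look_for(cam,n)[:2]])
# upright: region extents in wrist and predicted extents
arm.get_image('wrist')
D=dict(w500=(.038,.048,.026),w200=(.028,.037,.018),w100=(.022,.0295,.014),w20=(.013,.0165,.0085))
for k,v in B.items():
    d,h,kd=D[k]; pts=[w2px('wrist',(v[0]+w/2*np.cos(a),v[1]+w/2*np.sin(a),.026+z)) for w,z in((d,.006),(d,h),(kd,v[2])) for a in np.linspace(0,6.3,24)]
    pts=np.array(pts); L=arm.regions_of('wrist',k+'_center')
    print(k,'pred',pts.min(0).round(),pts.max(0).round(),[(np.nonzero(r['region'])[1].min(),np.nonzero(r['region'])[0].min(),np.nonzero(r['region'])[1].max(),np.nonzero(r['region'])[0].max()) for r in L[:3]])
```

```text
[ 0.55214699 -0.03284706  0.27072217] 0.4488241712188724
wrist w500 conf 0.85 d px [-3.3 -1. ] err mm [-2.6  3.9]
wrist w200 conf 0.85 d px [-0.7 -0.5] err mm [-0.4  1.2]
wrist w100 conf 0.57 d px [-0.1  1.2] err mm [-1.3 -1.5]
wrist w20 conf 0.41 d px [-0.6  0.4] err mm [-0.9 -0. ]
scene w200 conf 0.52 d px [-1.1 -2.7] err mm [-9.   3.8]
scene w100 conf 0.51 d px [0.6 2. ] err mm [ 5.9 -3.2]
scene w20 conf 0.62 d px [-1.8  1.7] err mm [ 0.9 -7.4]
side w500 conf 0.48 d px [1.4 2.7] err mm [ -3.8 -10.5]
side w200 conf 0.69 d px [-2.4 -2.6] err mm [ 1.4 11.3]
side w100 conf 0.68 d px [0.  2.9] err mm [-7.6 -7.8]
side w20 conf 0.35 d px [4.  3.8] err mm [ -1.8 -19.1]
scene sample_a_center []
scene sample_b_center [[0.501, 0.001], [0.627, -0.266]]
side sample_a_center [[0.473, 0.432]]
side sample_b_center [[0.623, -0.268], [0.518, -0.026]]
w500 pred [211. 153.] [242. 188.] [(np.int64(212), np.int64(152), np.int64(242), np.int64(186))]
w200 pred [253. 205.] [274. 232.] [(np.int64(252), np.int64(204), np.int64(271), np.int64(230))]
w100 pred [305. 175.] [324. 194.] [(np.int64(306), np.int64(174), np.int64(325), np.int64(194))]
w20 pred [275. 126.] [285. 137.] [(np.int64(276), np.int64(126), np.int64(285), np.int64(135))]
```

All four weights' outlines match the upright, seated prediction to about 3 px, and the samples found in the fixed cameras have not moved noticeably. I'll hand in.

```bash
python3 -c "
from h import *
print(arm.sign_off())"
```

```text
the job is handed in; nothing more can be done
None
```

The job is handed in: all four weights stand upright in their own bores, and neither plain sample was touched (about 35 s of the 106 s used; sign-off gave no verdict).

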